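# Set the dividing table to 40 degrees and clamp it

## Task

The gear on the small dividing table is to be marked out at 40 degrees. With the fingertips, push the short clamp lever on the table's right-hand side all the way towards you to free the ring, push the upright grip of the long turning lever round until the ring's pointer stands on the 40 mark of the scale, then push the clamp lever back fully home and draw the hand clear. Pick nothing up: leave the gear seated on the ring, and do not disturb the tools standing round the table.

Things in the scene. Friction and masses are not known exactly. Their poses are not given: they have to be found in the camera images.
- dividing_table: Small dividing (rotary) table fixed to the bench: round grey base, radius 104 mm, with a flat aluminium scale plate on top (radius 99, top 33 mm above the bench). Origin: on the bench, on the ring's vertical axis; z up; its -x side, with the scale, faces the robot. 'Direction' below: angle in this frame, anticlockwise from its +x seen from above. Low lugs (27 mm high) reach out to 130 mm at 0 and 180 deg.
- mark_40 (a point): The 40 mark of the fixed scale: 78 mm from the ring's axis, at direction 175 deg, 33 mm above the bench. The scale runs from 0 at direction 135 deg to 90 at 225 deg (left to right as seen from the robot): a tick every 5 degrees, longer every 10, longest every 20 with the figures 0 20 40 60 80 beside them.
- ring (a joint): Reading of the steel ring (radius 66 mm, top 50 mm above the bench) in rad: exactly where its pointer stands on the scale, 0 to 1.571 (90 degrees), growing anticlockwise seen from above; the 40 mark is 0.698. It starts at 1.13 to 1.48. Braked while the clamp is home (over 15 N at the grip to slip), not to be forced; with the clamp out it turns with 2 to 3 N at the grip and stays where it is left.
- pointer_tip (a point): Tip of the ring's small dark pointer (a 10 mm wide bracket over the ring's edge with a tapered nose), close above the scale: 78 mm from the axis at direction 135 deg + ring reading, 38 mm above the bench.
- turning_grip (a point): Upright black barrel grip of the turning lever, 16 to 23 mm thick, 52 to 102 mm above the bench; the point is on its axis 80 mm up, 125 mm from the ring's axis at direction 75 deg + ring reading. A 11 mm bar at 38 to 50 mm height joins it to the ring. Pushed clockwise (seen from above) it lowers the reading. In its sweep outside the base nothing is higher than the lugs.
- clamp (a joint): Clamp lever angle in rad: 0 = fully home (lever pointing away from the ring, a brass shoe pressed on the ring), 1.05 = fully free (lever swung towards the robot); a stop at both ends; grows CLOCKWISE seen from above. The ring is free above about 0.7. The lever needs 2 to 4 N at its grip, up to 10 N where the shoe bites, and stays where it is left. It starts within 0.05 of home.
- clamp_stud (a point): Upright axis of the clamp lever, over a grey boss (36 mm high, out to 119 mm from the ring's axis) at the base's right-hand side: at (0, -92) mm in the table's frame; the point is 70 mm above the bench, on top of the lever's hub (radius 12 mm).
- clamp_grip (a point): Middle of the clamp lever's black round-ended grip (19 mm thick, 42 to 84 mm out from the stud's axis): 64 mm from that axis at direction 275 deg - clamp reading, 80 mm above the bench. The grip rises outwards: underside 64 to 74, top 83 to 94 mm above the bench. Beside it, on both sides, nothing higher than 36 mm stands in its sweep.
- table_centre (a point): Centre of the ring's top face, on its axis, 50 mm above the bench.
- gear: Spur gear with 24 teeth, 66 mm across and 26 mm high, 0.2 to 0.4 kg, sitting loose on the ring round a 16 mm centring spigot and turning with it; origin: centre of its underside, 50 mm above the bench. To stay seated.
- bolt: Hexagon bolt lying on the bench in front of the table, 70 mm long along its y axis, 27 mm across the head, loose; origin: under its middle. To be left alone.
- chuck: Drill chuck standing upright in front of the table to the right, 46 mm across, 68 mm high, loose; origin: centre of its underside. To be left alone.
- punch: Centre punch lying on the bench in front of the table to the left, 127 mm long along its y axis, 12 mm thick, loose; origin: middle of its underside. To be left alone.

How it is judged (in metres and radians):
On the way, in this order (a step that is already met when the one before it is completed fails the run):
1. the clamp lever has been swung out, before the ring was turned (value of joint clamp above 0.9 rad and value of joint ring above 1 rad), for 0.2 s.
2. with the clamp still out, the pointer has come to rest on the 40 mark (value of joint ring between 0.654 and 0.742 rad and velocity of joint ring between -0.03 and 0.03 rad/s and value of joint clamp above 0.7 rad), for 0.3 s.
At the end, for the whole second after the job is handed in: The pointer stands at rest on the 40 mark (within 2.5 degrees, half a division, ring reading 0.654 to 0.742), the clamp lever is home again (reading below 0.1), the gear still sits level on the ring within 8 mm of its centre, and the bolt, the chuck and the punch are within 20 mm of where they were (value of joint ring between 0.654 and 0.742 rad and velocity of joint ring between -0.03 and 0.03 rad/s and value of joint clamp below 0.1 rad and horizontal distance between gear and table_centre below 0.008 m and z of gear in the frame of dividing_table below 0.056 m and angle between gear's own z axis and vertical below 0.1 rad and distance of each of bolt, chuck, punch from where it was at the start of the episode below 0.02 m); the robot touches nothing.
It fails at once if the dividing table or its levers are pushed with the arm or the gripper's body instead of the fingers (contact force between the arm and dividing_table above 5 N).
It fails at once if the gear is lifted, tipped or shifted off its seat (not (horizontal distance between gear and table_centre below 0.01 m and z of gear in the frame of dividing_table below 0.058 m and angle between gear's own z axis and vertical below 0.15 rad)).
It fails at once if the bolt, the chuck or the punch is displaced by more than 20 mm (not (distance of each of bolt, chuck, punch from where it was at the start of the episode below 0.02 m)).
It also fails if it takes over 69 s, if anything falls off the work surface, if the arm or the gripper's body presses on something with over 40 N, if the wrist force passes 120 N, or if a joint passes its speed limit or range.

## Robot

A 6-joint arm with a two-finger parallel gripper is mounted at the origin on a cart in front of the work surface, level with it; the furniture and walls round the work are solid. World frame = base frame: x ahead of the robot, y to its left, z up, the work surface at z = 0. Lengths are in mm, angles in rad, forces in N, time in s.
With the tool pointing down it reaches from about 300 to 775 mm from the base axis. Payload 14.6 kg.
Tool frame: the origin (TCP) lies midway between the tips of the shut fingers; the grasp point (between the pads) lies 19 mm behind it (manip.grip_point_offset is the distance from the TCP to the grasp point, in mm); x points along the fingers, z is the direction in which the jaws open and shut, and the axes are right-handed (so a half turn about x gives the same grasp; the last joint's range is limited). The gripper opens to 94 mm and grips with 3 to 60 N. Pads are 16 mm wide; open, the fingers measure 119 mm over their backs; the gripper's body (75 mm by 177 mm) begins 78 mm behind the grasp point.
Start: joints at [-0.067, 0.3, 1.521, -0, 1.321, -0.067], TCP at [549.99, -0.002, 176.046] pointing down, gripper open.
Joint ranges: [-3.03, 3.03], [-0.79, 2.21], [0.23, 2.52], [-1.04, 4.18], [0, 3.07], [-2.55, 2.55]. Speed limits (rad/s): [2.22, 2.22, 2.57, 3.14, 3.14, 3.14].

## Interface

Orientations are given as [roll, pitch, yaw] about the fixed x, y, z axes, in that order (R = Rz(yaw) Ry(pitch) Rx(roll)).
In Python, from cell import manip, camera, calibration, order gives the robot as it stands.
- The arm moves only by the tool jog_arm, never from a script. Its arguments are lists of equal length, an entry for each row: "turn": the turn, a rotation vector about the tool's x, y, z in degrees, a list of three; "dp": the shift along the tool's x, y, z in cm, a list of three; "gripper": the closure, from 0 (fully open) to 1 (shut). In form: {"turn": [[ax, ay, az], ...], "dp": [[tx, ty, tz], ...], "gripper": [gripper, ...]}. A call has 1 to 8 rows; each row shifts and turns the pose as measured when the row begins, along the tool's axes as they then stand; what a row does not reach is not made up. A row lasts 1/8 s, in which the tool goes at most 62.5 mm and 10.7 degrees, less where a joint would pass 70% of its speed; a pose out of reach is approached as far as the arm can. A call is refused whole if a number of a shift passes 6.25 or a number of a turn 10.7, either way. A call with a gripper value outside its range is refused whole. The fingers move at their own pace and stop on an object; "grip_force" is the grip in N (left out, the last holds). Time passes only in rows, so rows that do not move let the fingers close. It gives the time, the measured TCP pose, the force and the opening at its end, in the units of the state.
- manip.read_state(): the state, without advancing time (a new reading comes with each control period).
- camera(name): name is "scene" or "side" or "wrist"; returns (picture, depth): 400x640x3 uint8, red, green, blue; 400x640 float32, mm along the optical axis (not along the pixel's ray), 0 where there is no reading.
- calibration(name): a dict with "K" (3x3 intrinsics, pixels), "world_from_camera" (4x4, takes a point from camera to world coordinates). Camera axes: x right, y down, z forward; pixel columns grow to the right and rows downward; lengths in mm; the calibration is good to about 2 mm. A picture is of the moment at which its call begins: read the wrist's pose just before it. calibration takes no time and is no camera call; for the wrist camera it gives the pose at the moment of the call.
- order.sign_off(): hands the job in, once; it reports no verdict.
The state is a dict: "clock": time; "joints": joint angles; "qd": joint speeds; "effort": joint torques, N m; "eef_pos": TCP position; "eef_rot": TCP orientation; "wrist_force": force on the tool from outside, world axes, zero at the start; "moment": the same for the moment, N m; "finger_gap": finger opening in mm.
Only numpy, scipy, OpenCV 4.12 (cv2) and the standard library are available. Lean on these libraries where they do the work, as an engineer would, in place of code of your own. Each camera call takes 0.05 s, during which the arm holds its last target.

## Working session

There is one attempt and no reset: what is moved stays moved. The work goes in short steps, Python scripts to look and compute and a tool call to move; the robot and the scene stay as the last step left them, time stands still between calls to the robot, and variables do not carry over. Pictures are saved under pics/ and viewed, and the job is handed in when it is done.

Besides the shell and the picture viewer there is one more tool, called after "Request:" by a JSON object that holds its "api" and its "payload". jog_arm: Moves the arm, as the interface text tells. Its arguments: {"type":"object","properties":{"turn":{"type":"array","items":{"type":"array","items":{"type":"number"}}},"dp":{"type":"array","items":{"type":"array","items":{"type":"number"}}},"gripper":{"type":"array","items":{"type":"number"}},"grip_force":{"type":"number"}},"required":["turn","dp","gripper"]}

```bash
mkdir -p pics; ls; python3 - <<'E'
from cell import manip,camera,calibration
import cv2,numpy as np
print(manip.read_state())
for n in ["scene","side","wrist"]:
    c=calibration(n);p,d=camera(n);cv2.imwrite(f"pics/{n}0.png",p[:,:,::-1]);np.savez(f"{n}0.npz",p=p,d=d,K=c["K"],T=c["world_from_camera"])
    print(n,c["K"].tolist(),np.round(c["world_from_camera"],3).tolist())
E
```

```text
pics
{'clock': 0.0, 'joints': array([-6.66064252e-02,  3.00447840e-01,  1.52153181e+00, -1.55111366e-05,
        1.32069370e+00, -6.66083489e-02]), 'qd': array([-2.41046770e-03,  5.10191105e-05, -8.71398334e-04, -6.17369819e-04,
       -6.85800383e-04, -8.46465974e-04]), 'effort': array([-1.53750298e-03, -5.31805658e+01, -3.52735734e+01,  7.07558286e-02,
        2.43994006e-02, -4.79655944e-05]), 'eef_pos': array([5.49727628e+02, 7.18220959e-03, 1.75519948e+02]), 'eef_rot': array([3.08888595, 1.56971553, 3.08889172]), 'wrist_force': array([-0.00709282,  0.36929908, -0.04054411]), 'moment': array([ 0.02914971,  0.00566898, -0.01488155]), 'finger_gap': 93.86485939006836}
scene [[391.77551882804323, 0.0, 325.1993499602189], [0.0, 391.77551882804323, 207.09146316322295], [0.0, 0.0, 1.0]] [[0.429, -0.555, 0.713, -94.009], [-0.903, -0.269, 0.334, -444.542], [0.006, -0.788, -0.616, 620.846], [0.0, 0.0, 0.0, 1.0]]
side [[405.66305110805536, 0.0, 320.80140146998576], [0.0, 405.66305110805536, 207.6168185035614], [0.0, 0.0, 1.0]] [[0.999, -0.008, 0.034, 472.416], [-0.033, -0.509, 0.86, -872.014], [0.01, -0.861, -0.509, 519.614], [0.0, 0.0, 0.0, 1.0]]
wrist [[281.05031466601446, 0.0, 326.30954105555753], [0.0, 281.05031466601446, 199.31001405952964], [0.0, 0.0, 1.0]] [[1.0, 0.0, -0.001, 549.893], [0.0, -0.964, -0.268, 79.183], [-0.001, 0.268, -0.964, 382.69], [0.0, 0.0, 0.0, 1.0]]
```

View pics/scene0.png

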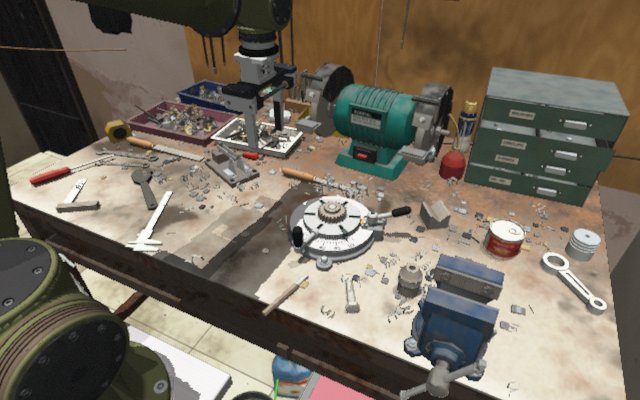

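View pics/side0.png

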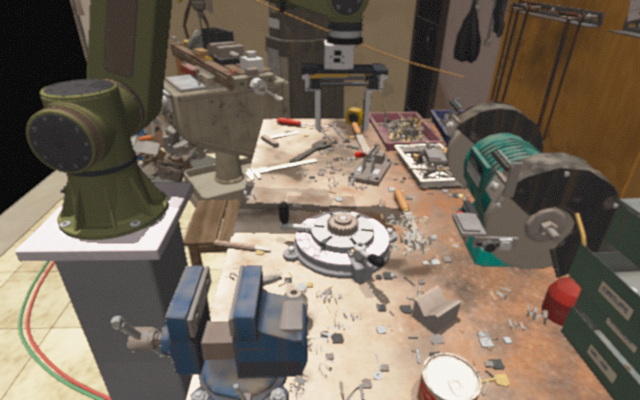

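View pics/wrist0.png

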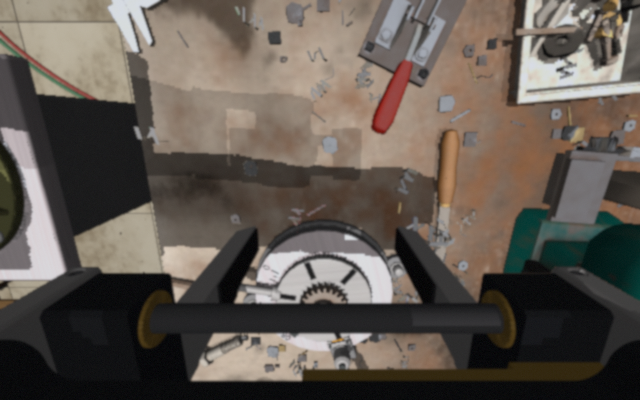

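```bash
python3 - <<'E'
import cv2
a=cv2.imread("pics/scene0.png")[170:330,240:440];cv2.imwrite("pics/sc_z.png",cv2.resize(a,None,fx=4,fy=3.7*4/3.7*0.93,interpolation=cv2.INTER_CUBIC)[:600])
a=cv2.imread("pics/side0.png")[190:310,210:410];cv2.imwrite("pics/si_z.png",cv2.resize(a,None,fx=4,fy=4,interpolation=cv2.INTER_CUBIC))
E
```

```text
(no output)
```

View pics/sc_z.png

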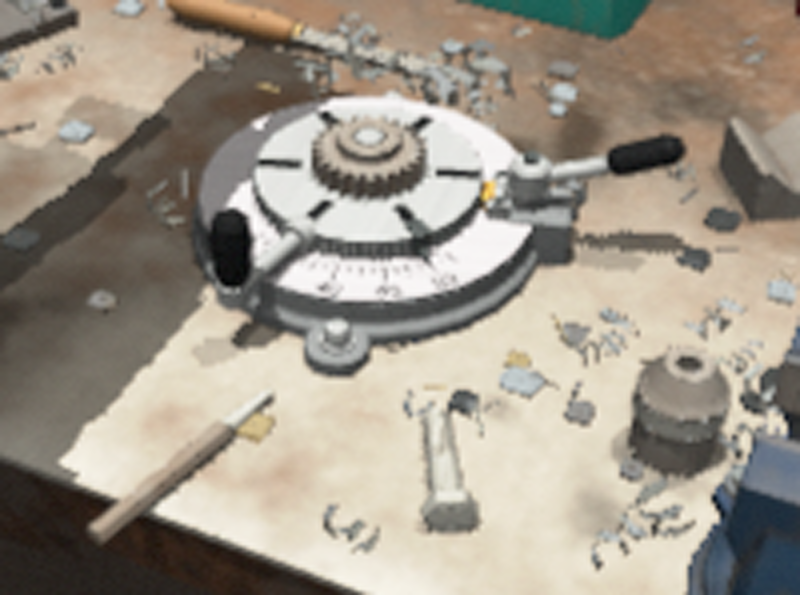

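View pics/si_z.png

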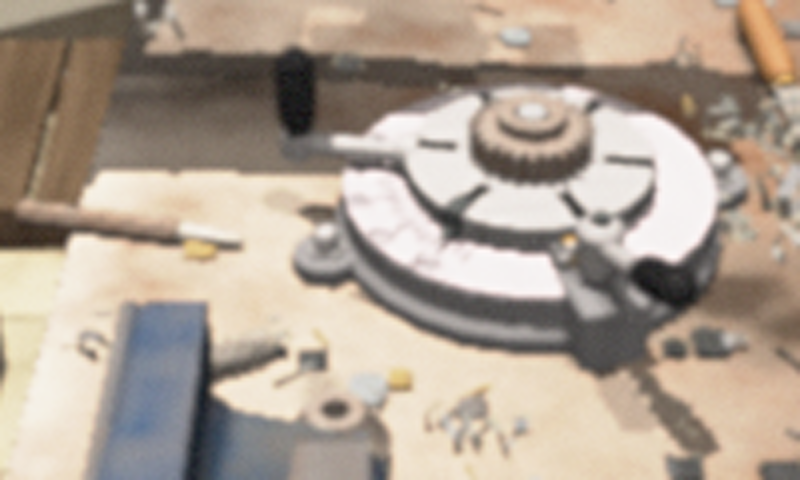

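```bash
cat > h.py <<'E'
import numpy as np,cv2
from scipy.optimize import least_squares
def load(n):
    f=np.load(n);return f["p"],f["d"],f["K"],f["T"]
def cloud(d,K,T):
    v,u=np.mgrid[:d.shape[0],:d.shape[1]]
    c=np.stack([(u-K[0,2])/K[0,0]*d,(v-K[1,2])/K[1,1]*d,d,np.ones_like(d)],-1)
    w=(c@T.T)[...,:3]; w[d<=0]=np.nan; return w
def ray(K,T,u,v):
    r=T[:3,:3]@np.array([(u-K[0,2])/K[0,0],(v-K[1,2])/K[1,1],1]);return T[:3,3],r/np.linalg.norm(r)
def onz(K,T,u,v,z):
    o,r=ray(K,T,u,v);return o+r*(z-o[2])/r[2]
def circ(P,r):
    f=lambda q:np.hypot(P[:,0]-q[0],P[:,1]-q[1])-r
    return least_squares(f,P.mean(0)[:2],loss='soft_l1',f_scale=2)
def proj(K,T,P):
    c=np.linalg.inv(T)@np.append(P,1);return (K@c[:3])[:2]/c[2]
E
python3 - <<'E'
from h import *
for n in["scene","side"]:
    p,d,K,T=load(n+"0.npz");w=cloud(d,K,T)
    box=(w[...,0]>380)&(w[...,0]<750)&(w[...,1]>-320)&(w[...,1]<80)
    zz=w[...,2][box];print(n,np.histogram(zz,bins=np.arange(-10,110,5)))
    m=box&(w[...,2]>43)&(w[...,2]<57)
    P=w[m];print(P[:,:2].min(0),P[:,:2].max(0),np.median(P,0),len(P))
    m=box&(w[...,2]>70)&(w[...,2]<100)
    k,l,s,c=cv2.connectedComponentsWithStats(m.astype(np.uint8))
    for i in range(1,k):
        if s[i,4]>8: Q=w[l==i];print(s[i],Q.mean(0).round(1),Q.min(0).round(),Q.max(0).round(),p[l==i].mean(0).round())
E
```

```text
scene (array([   0, 2312, 7965,  476,  643,  411,  312,  244, 1351,  299,  155,
        427,  970,   87,  107,  317,  109,  173,   55,   52,   36,   34,
         27]), array([-10,  -5,   0,   5,  10,  15,  20,  25,  30,  35,  40,  45,  50,
        55,  60,  65,  70,  75,  80,  85,  90,  95, 100, 105]))
[ 411.3279699  -264.20197781] [609.93366096 -97.4407243 ] [ 519.7150081  -173.45617329   50.58381167] 1514
[324 202  18  13 158] [ 541.6 -164.2   76. ] [ 526. -181.   70.] [ 561. -139.   79.] [169. 161. 150.]
[386 206  22  11 141] [ 584.  -303.6   81.5] [ 576. -320.   70.] [ 600. -278.   95.] [62. 62. 60.]
[370 211   7   5  18] [ 568.8 -251.6   72.4] [ 563. -258.   70.] [ 576. -246.   75.] [142. 146. 142.]
[292 227  12  17 133] [ 415.4 -145.3   86.5] [ 410. -153.   70.] [ 428. -130.  100.] [36. 36. 37.]
side (array([   0, 6410, 3726,  611,  738,  439,  379,  236, 1597,  235,  184,
        950,  446,   92,  130,  337,  122,  124,   53,   46,   38,   28,
         12]), array([-10,  -5,   0,   5,  10,  15,  20,  25,  30,  35,  40,  45,  50,
        55,  60,  65,  70,  75,  80,  85,  90,  95, 100, 105]))
[ 414.36630592 -262.18506241] [610.36271122 -96.49978297] [ 533.84585852 -184.17166532   49.47734082] 1506
[278 202  11  16 138] [ 422.4 -147.    86.2] [ 412. -153.   70.] [ 433. -134.  100.] [40. 37. 36.]
[334 213  17  12 159] [ 544.5 -165.1   74.8] [ 528. -180.   70.] [ 562. -142.   77.] [190. 172. 159.]
[357 242   6   4  18] [ 570.8 -250.8   72.2] [ 566. -255.   71.] [ 575. -244.   74.] [148. 145. 140.]
[366 253  17  12  95] [ 585.5 -306.4   82.5] [ 578. -320.   70.] [ 600. -277.   93.] [81. 77. 76.]
```

```bash
python3 - <<'E'
from h import *
C0=np.array([544,-165.])
for n in["scene","side"]:
    p,d,K,T=load(n+"0.npz");w=cloud(d,K,T)
    for z,r,lo in[(50,66,56),(33,99,90)]:
        rr=np.hypot(w[...,0]-C0[0],w[...,1]-C0[1])
        m=(abs(w[...,2]-z)<4)&(rr<r+6)
        P=w[m][:,:2]
        a=np.arctan2(P[:,1]-C0[1],P[:,0]-C0[0]);R=np.hypot(*(P-C0).T)
        b=np.floor((a+np.pi)/(2*np.pi)*48).astype(int)
        E=[]
        for k in range(48):
            s=b==k
            if s.sum()>3 and R[s].max()>lo: E.append(P[s][R[s].argmax()])
        E=np.array(E);q=circ(E,r-1);print(n,z,len(E),q.x.round(1),np.abs(q.fun).mean().round(2))
    # gear top
    m=(w[...,2]>73)&(w[...,2]<82)&(np.hypot(w[...,0]-C0[0],w[...,1]-C0[1])<40)
    print('gear top z',np.median(w[m][:,2]))
    m=(p.max(2)<75)&(w[...,2]>66)&(w[...,2]<105)&(w[...,0]<640)&(w[...,0]>380)&(w[...,1]>-380)&(w[...,1]<0)
    k,l,s,c=cv2.connectedComponentsWithStats(m.astype(np.uint8))
    for i in range(1,k):
        if s[i,4]>20: Q=w[l==i];print(s[i],c[i].round(1),Q.mean(0).round(1),Q.min(0).round(),Q.max(0).round())
    m=(w[...,2]>64)&(w[...,2]<76)&(np.hypot(w[...,0]-569,w[...,1]+253)<16)
    Q=w[m];print('stud',np.median(Q,0).round(1),Q.min(0).round(1),Q.max(0).round(1),len(Q))
E
```

```text
scene 50 48 [ 542.9 -163.5] 1.79
scene 33 42 [ 543.9 -163.3] 1.34
gear top z 76.63338931841969
[392 207  19  10 135] [400.8 211.3] [ 585.2 -309.7   84.6] [ 576. -328.   72.] [ 597. -290.   95.]
[292 227  11  18 152] [297.3 235.3] [ 415.  -144.2   87.4] [ 410. -152.   66.] [ 425. -130.  104.]
stud [ 567.  -253.    68.1] [ 558.3 -268.4   64.1] [ 575.8 -240.8   75.4] 64
side 50 47 [ 544.7 -162.8] 1.73
side 33 47 [ 545.3 -162.1] 1.49
gear top z 75.50081600528739
[278 203  11  17 154] [283.1 210.7] [ 422.7 -147.3   84.2] [ 412. -153.   66.] [ 433. -137.  102.]
[367 255  18  12 141] [375.9 260.5] [ 590.4 -318.9   85.5] [ 578. -330.   74.] [ 604. -298.   94.]
stud [ 571. -254.   68.] [ 560.3 -266.8   64.5] [ 582.  -243.2   74.5] 81
```

```bash
python3 - <<'E'
from h import *
C=np.array([544.2,-163])
A=load("scene0.npz");B=load("side0.npz")
def tri(a,b):
    o1,r1=ray(A[2],A[3],*a);o2,r2=ray(B[2],B[3],*b)
    M=np.stack([r1,-r2],1);t=np.linalg.lstsq(M,o2-o1,rcond=None)[0]
    p,q=o1+r1*t[0],o2+r2*t[1];return (p+q)/2,np.linalg.norm(p-q)
for nm,a,b in[("turn",(297.3,235.3),(283.1,210.7)),("clampgrip",(400.8,211.3),(375.9,260.5)),
  ("lug",(240+337/4,170+328/3.72),(210+325/4,190+235/4)),("stud",(240+531/4,170+160/3.72),(210+598/4,190+253/4))]:
    P,e=tri(a,b);v=P[:2]-C;print(nm,P.round(1),e.round(1),np.hypot(*v).round(1),np.degrees(np.arctan2(v[1],v[0])).round(1))
E
```

```text
turn [ 422.2 -140.1   80. ] 0.1 124.2 169.4
clampgrip [ 593.  -308.4   77.8] 1.3 153.3 -71.4
lug [ 439.4 -193.5   20.9] 1.0 109.1 -163.8
stud [ 574.6 -252.3   58.7] 14.0 94.3 -71.2
```

```bash
python3 - <<'E'
from h import *
from scipy.spatial.transform import Rotation as Ro
import numpy as np
print(Ro.from_euler('xyz',[3.08888595, 1.56971553, 3.08889172]).as_matrix().round(3))
H=np.full((14,12),-1.)
for n in["scene","side"]:
    p,d,K,T=load(n+"0.npz");w=cloud(d,K,T)
    for i in range(14):
        for j in range(12):
            x0=320+i*40;y0=-480+j*40
            m=(w[...,0]>=x0)&(w[...,0]<x0+40)&(w[...,1]>=y0)&(w[...,1]<y0+40)
            if m.any():H[i,j]=max(H[i,j],np.nanpercentile(w[m][:,2],98))
print("y",[-480+40*j for j in range(12)])
for i in range(14):print(320+40*i,H[i].round().astype(int))
E
```

```text
[[-0.001 -0.     1.   ]
 [ 0.     1.     0.   ]
 [-1.     0.    -0.001]]
y [-480, -440, -400, -360, -320, -280, -240, -200, -160, -120, -80, -40]
320 [164 163   3   3  25  12   3  13  11   3 519 506]
360 [163 163  19   3  20  19   3  11   3   3 513 497]
400 [165 163  68  53   3  17  14  26 102   3 506 484]
440 [118 114  71  56   6   5  35  46  54  34 499 461]
480 [ 15  14  14  15  11  35  54  67  68  52 493 436]
520 [  1   6  13  10   6  58  52  78  78  52 488 438]
560 [  5   5   7  93  92  74  53  70  76  52 483 437]
600 [  5   3   3  86   3  10  35  52  52  36   4 346]
640 [ 6 38 41 41  8  4  2 34 33 21 18 22]
680 [ 6 40 42 42  8  4  4 27 23 33 26 25]
720 [  7   6  41   3 144 144   6  24  20  15  10 144]
760 [  5   6   3 129 265 264   5   9  66   3   3 259]
800 [  2   8  10 128 253 252 201 204 203 202 193 263]
840 [186 186  19 153 261 260 220 222 222 221 218 258]
```

Request:
{"api": "jog_arm", "payload": {"turn": [[0,0,0],[0,0,0],[0,0,0],[0,0,0],[0,0,0],[0,0,0],[-10.5,0,0],[-10.5,0,0]], "dp": [[0,-5,1.3],[0,-5,1.3],[0,-5,1.3],[0,-5,1.3],[0,-5,1.3],[0,-4.8,1.2],[0,0,0],[0,0,0]], "gripper": [1,1,1,1,1,1,1,1], "grip_force": 20}}

```text
clock: 1.15
eef_pos: [628.0, -307.3, 171.8]
eef_rot: [2.308, 1.565, 2.686]
wrist_force: [-0.7, -0.2, -0.2]
finger_gap: 17.2
```

```bash
cat > look.py <<'E'
import sys
from cell import manip,camera,calibration
from h import *
from scipy.spatial.transform import Rotation as Ro
def st():
    s=manip.read_state();R=Ro.from_euler('xyz',s["eef_rot"]).as_matrix()
    print("t",round(s["clock"],2),"pos",s["eef_pos"].round(1),"phi",np.degrees(np.arctan2(R[1,2],R[0,2])).round(1),"down",R[:,0].round(3),"F",s["wrist_force"].round(1),"gap",s["finger_gap"].round(1))
    return s,R
def snap(n,tag):
    c=calibration(n);p,d=camera(n);cv2.imwrite(f"pics/{n}{tag}.png",p[:,:,::-1]);np.savez(f"{n}{tag}.npz",p=p,d=d,K=c["K"],T=c["world_from_camera"])
def zoom(n,tag,y0,y1,x0,x1,f=4):
    a=cv2.imread(f"pics/{n}{tag}.png")[y0:y1,x0:x1];cv2.imwrite(f"pics/{n}{tag}z.png",cv2.resize(a,None,fx=f,fy=f,interpolation=cv2.INTER_CUBIC))
E
python3 - <<'E'
from look import *
st();snap("wrist",1)
E
```

```text
Traceback (most recent call last):
  File "look.py", line 7, in st
    print("t",round(s["clock"],2),"pos",s["eef_pos"].round(1),"phi",np.degrees(np.arctan2(R[1,2],R[0,2])).round(1),"down",R[:,0].round(3),"F",s["wrist_force"].round(1),"gap",s["finger_gap"].round(1))
                                                                                                                                                                              ^^^^^^^^^^^^^^^^^^^^^
AttributeError: 'float' object has no attribute 'round'
```

```bash
sed -i 's/s\["finger_gap"\].round(1)/round(s["finger_gap"],1)/' look.py
python3 - <<'E'
from look import *
st();snap("wrist",1)
E
```

```text
t 1.15 pos [ 628.  -307.3  171.8] phi 21.6 down [-0.005  0.002 -1.   ] F [-0.7 -0.2 -0.2] gap 17.2
```

View pics/wrist1.png

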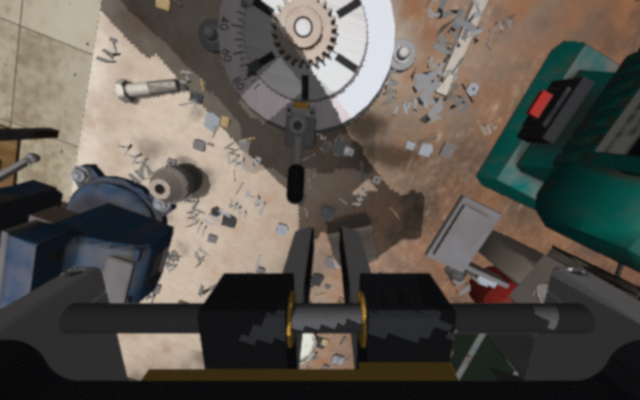

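```bash
python3 - <<'E'
from h import *
p,d,K,T=load("wrist1.npz");w=cloud(d,K,T)
m=(p.max(2)<60);m[:150]=0;m[212:]=0;m[:,:275]=0;m[:,312:]=0
v,u=np.nonzero(m);print(len(u),u.mean(),v.mean(),u.min(),u.max(),v.min(),v.max())
for nm,a,z in[("grip",(u.mean(),v.mean()),80),("stud",(299,124.5),70),("spigot",(303,27),80),("lugfar",(403,53),30),("lugnear",(208,34),30)]:
    print(nm,onz(K,T,*a,z).round(1), w[int(a[1]),int(a[0])].round(1))
E
```

```text
675 295.5614814814815 181.3022222222222 286 304 150 203
grip [ 591.  -304.1   80. ] [ 590.5 -302.6   85.9]
stud [ 573.  -247.2   70. ] [ 573.1 -246.6   72.3]
spigot [ 546.7 -161.7   80. ] [ 546.1 -161.    76.7]
lugfar [ 651.6 -132.6   30. ] [ 652.4 -131.1   24.9]
lugnear [ 442.  -194.9   30. ] [ 439.3 -194.3   24.2]
```

Request:
{"api": "jog_arm", "payload": {"turn": [[0,0,0],[0,0,0],[0,0,0],[0,0,0],[0,0,0]], "dp": [[0,0.8,0.4],[3.5,0,0],[3.5,0,0],[3.5,0,0],[0,0,0]], "gripper": [1,1,1,1,1]}}

```text
clock: 1.82
eef_pos: [628.6, -294.4, 64.5]
eef_rot: [2.282, 1.565, 2.652]
wrist_force: [-0.4, 0.4, 0.9]
finger_gap: 0.2
```

```bash
cat >> look.py <<'E'
C=np.array([545.5,-162.8]);YAW=16.4
def u(a): a=np.radians(a+YAW);return np.array([np.cos(a),np.sin(a)])
STUD=C+92*u(-90)
def rows(targets):
    """targets: list of (x,y,z,phi); prints rows from the current pose"""
    s,R=st();p=s["eef_pos"].copy();f=np.degrees(np.arctan2(R[1,2],R[0,2]))
    for t in targets:
        d=np.array(t[:3])-p;a=np.radians(f)
        print("turn",round(-(t[3]-f),1),"dp",[round(-d[2]/10,2),round((-d[0]*np.sin(a)+d[1]*np.cos(a))/10,2),round((d[0]*np.cos(a)+d[1]*np.sin(a))/10,2)],"->",np.round(t,1))
        p=np.array(t[:3]);f=t[3]
def clamp(th,off,r=64,z=61):
    c=STUD+r*u(th);n=u(th+90);q=c+n*off;return (*q,z,th+90+YAW-360 if off>0 else th+90+YAW-360)
E
python3 - <<'E'
from look import *
print(STUD)
# lever direction 275->213 ; finger on the anticlockwise side
rows([clamp(275,24)]+[clamp(t,22) for t in (268,261,254,247,240,233,226,219,213)])
snap("wrist",2)
E
```

```text
[ 571.47541403 -251.05688566]
t 1.82 pos [ 628.6 -294.4   64.5] phi 21.2 down [-0.005  0.003 -1.   ] F [-0.4  0.4  0.9] gap 0.2
turn -0.2 dp [np.float64(0.35), np.float64(-0.28), np.float64(-1.34)] -> [ 617.2 -301.9   61.    21.4]
turn 7.0 dp [np.float64(-0.0), np.float64(-0.22), np.float64(-1.0)] -> [ 608.7 -307.6   61.    14.4]
turn 7.0 dp [np.float64(-0.0), np.float64(-0.22), np.float64(-0.8)] -> [ 601.5 -311.7   61.     7.4]
turn 7.0 dp [np.float64(-0.0), np.float64(-0.22), np.float64(-0.8)] -> [ 5.939e+02 -3.149e+02  6.100e+01  4.000e-01]
turn 7.0 dp [np.float64(-0.0), np.float64(-0.22), np.float64(-0.8)] -> [ 586.  -317.2   61.    -6.6]
turn 7.0 dp [np.float64(-0.0), np.float64(-0.22), np.float64(-0.8)] -> [ 577.8 -318.4   61.   -13.6]
turn 7.0 dp [np.float64(-0.0), np.float64(-0.22), np.float64(-0.8)] -> [ 569.6 -318.7   61.   -20.6]
turn 7.0 dp [np.float64(-0.0), np.float64(-0.22), np.float64(-0.8)] -> [ 561.3 -318.    61.   -27.6]
turn 7.0 dp [np.float64(-0.0), np.float64(-0.22), np.float64(-0.8)] -> [ 553.2 -316.2   61.   -34.6]
turn 6.0 dp [np.float64(-0.0), np.float64(-0.19), np.float64(-0.68)] -> [ 546.5 -314.    61.   -40.6]
```

View pics/wrist2.png

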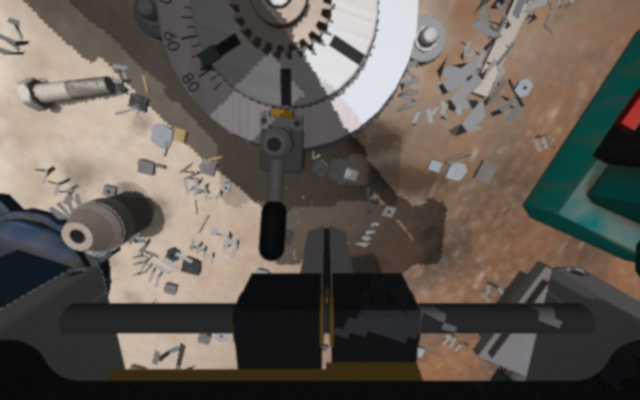

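Request:
{"api": "jog_arm", "payload": {"turn": [[0,0,0],[7,0,0],[7,0,0],[7,0,0]], "dp": [[0.35,-0.3,-1.3],[0,-0.22,-1.0],[0,-0.22,-0.8],[0,-0.22,-0.8]], "gripper": [1,1,1,1]}}

```text
clock: 2.38
eef_pos: [594.9, -317.9, 70.2]
eef_rot: [-0.552, 1.564, -0.563]
wrist_force: [0.1, -1.0, 0.8]
finger_gap: 0.3
```

```bash
python3 - <<'E'
from look import *
rows([clamp(t,22) for t in (247,240,233,226,219,213)])
snap("wrist",3)
E
```

```text
t 2.38 pos [ 594.9 -317.9   70.2] phi -0.6 down [ 0.006 -0.004 -1.   ] F [ 0.1 -1.   0.8] gap 0.3
turn 6.0 dp [np.float64(0.92), np.float64(0.07), np.float64(-0.9)] -> [ 586.  -317.2   61.    -6.6]
turn 7.0 dp [np.float64(-0.0), np.float64(-0.22), np.float64(-0.8)] -> [ 577.8 -318.4   61.   -13.6]
turn 7.0 dp [np.float64(-0.0), np.float64(-0.22), np.float64(-0.8)] -> [ 569.6 -318.7   61.   -20.6]
turn 7.0 dp [np.float64(-0.0), np.float64(-0.22), np.float64(-0.8)] -> [ 561.3 -318.    61.   -27.6]
turn 7.0 dp [np.float64(-0.0), np.float64(-0.22), np.float64(-0.8)] -> [ 553.2 -316.2   61.   -34.6]
turn 6.0 dp [np.float64(-0.0), np.float64(-0.19), np.float64(-0.68)] -> [ 546.5 -314.    61.   -40.6]
```

View pics/wrist3.png

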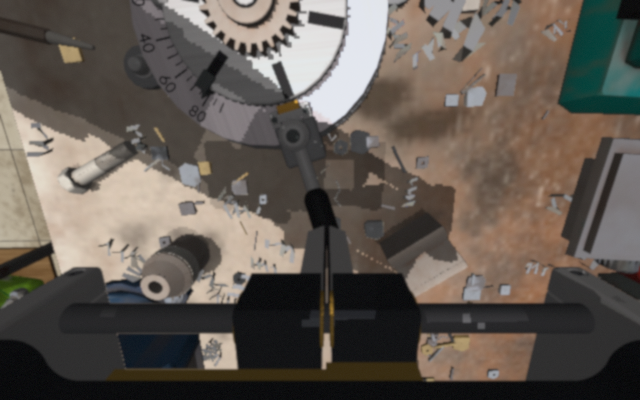

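```bash
python3 - <<'E'
from look import *
for tag,s,g,e in [(2,(279,144),(272,230),(275,185)),(3,(295,135),(322,208),(307,175))]:
    p,d,K,T=load(f"wrist{tag}.npz");w=cloud(d,K,T)
    S=onz(K,T,*s,70);G=onz(K,T,*g,82);E=onz(K,T,*e,70)
    print(S.round(1),G.round(1),np.degrees(np.arctan2(*(G-S)[[1,0]]))-YAW,np.degrees(np.arctan2(*(E-S)[[1,0]]))-YAW,w[s[1],s[0]].round(1),w[g[1],g[0]].round(1),w[e[1],e[0]].round(1))
snap("side",3);snap("scene",3);zoom("side",3,190,310,260,460);zoom("scene",3,170,300,240,440)
st()
E
```

```text
[ 574.8 -247.1   70. ] [ 591.3 -305.4   82. ] -90.64437140819564 -93.36873488300515 [ 575.1 -246.8   71.8] [ 591.5 -303.6   85.9] [ 581.4 -276.9   67.8]
[ 573.1 -248.1   70. ] [ 591.9 -299.5   82. ] -86.3403363703041 -91.49335124333919 [ 573.3 -248.    71.8] [ 591.9 -299.1   83.2] [ 580.8 -277.6   68.4]
t 2.52 pos [ 595.2 -317.8   70. ] phi -0.2 down [ 0.006 -0.004 -1.   ] F [-0.3  0.6  0.1] gap 0.4
```

View pics/side3z.png

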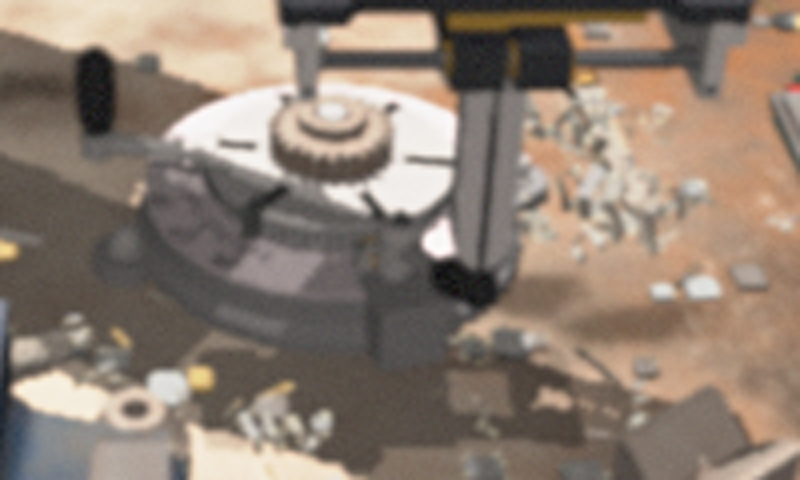

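View pics/scene3z.png

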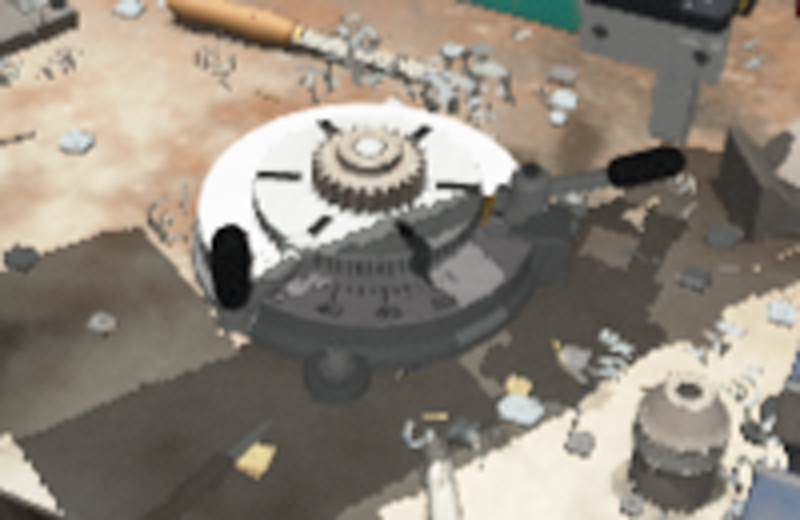

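```bash
python3 - <<'E'
from look import *
A=load("scene3.npz");B=load("side3.npz")
for P in[(595,-318,70),(595,-318,100),(595,-310.6,80)]:
    print(proj(A[2],A[3],P),proj(B[2],B[3],P))
print("scene finger px",onz(A[2],A[3],240+670/4,170+135/4,70),"side", onz(B[2],B[3],260+490/4,190+290/4,70))
for X,pts in((A,[(407,203),(405,195)]),(B,[(379,240),(385,240),(381,250)])):
    w=cloud(X[1],X[2],X[3])
    for q in pts:print(q,w[q[1],q[0]].round(1))
from cell import manip
print(manip.read_state())
E
```

```text
[404.87033649 215.01774707] [377.67690137 267.13745057]
[406.67980221 204.35864848] [379.10297444 253.35592205]
[402.2240701 210.6069944] [377.49053879 259.96839022]
scene finger px [ 637.76066623 -311.7743682    70.        ] side [ 605.59155946 -305.24751137   70.        ]
(407, 203) [ 582.3 -320.5  113.3]
(405, 195) [ 582.7 -313.5  132. ]
(379, 240) [ 590.9 -325.3  133. ]
(385, 240) [ 600.4 -327.4  134.4]
(381, 250) [ 596.1 -325.   112.3]
{'clock': 2.525, 'joints': array([-5.44580797e-01,  6.65759709e-01,  1.23762358e+00, -6.18341261e-05,
        1.23115873e+00, -5.40594834e-01]), 'qd': array([ 0.01382748,  0.01645898, -0.00554343,  0.00186566,  0.0008974 ,
       -0.03528496]), 'effort': array([-6.90198317e-01, -7.17371035e+01, -3.36602604e+01,  1.63349725e-02,
        6.71732007e-03,  8.56805630e-01]), 'eef_pos': array([ 595.2397988 , -317.7516851 ,   70.02091847]), 'eef_rot': array([-0.54888414,  1.56374545, -0.5528497 ]), 'wrist_force': array([-0.31571145,  0.60783589,  0.11881935]), 'moment': array([ 0.04025198, -0.00189418, -0.04224223]), 'finger_gap': 0.38188735219818376}
```

```bash
python3 - <<'E'
from look import *
for n,tag,tz in(("scene",0,175.5),("side",0,175.5),):
    p,d,K,T=load(f"{n}{tag}.npz");w=cloud(d,K,T)
    m=(abs(w[...,0]-550)<75)&(abs(w[...,1])<25)&(w[...,2]>110)&(w[...,2]<260)
    Q=w[m];print(n,len(Q),np.sort(Q[:,2])[:12].round(1)); 
    for s in(-1,1):
        q=Q[(Q[:,0]-550)*s>0]; print(s,np.sort(q[:,2])[:10].round(1),q.min(0).round(),q.max(0).round())
for n in("scene","side","wrist"):
    p,d,K,T=load(f"{n}3.npz");w=cloud(d,K,T)
    m=(abs(w[...,0]-595)<18)&(abs(w[...,1]+318)<14)&(w[...,2]>55)&(w[...,2]<260)
    v,u=np.nonzero(m);
    for r in np.unique(v):
        s=v==r;print(n,r,u[s].min(),u[s].max(),w[r,u[s]].mean(0).round(),p[r,u[s]].mean().round()) if r%2==0 and w[r,u[s]].mean(0)[2]<140 else 0
E
```

```text
scene 438 [206.2 206.6 206.6 206.8 206.9 207.2 207.3 207.3 207.3 207.3 207.4 208.1]
-1 [207.2 207.3 207.3 208.3 208.4 210.8 211.  211.2 211.8 212. ] [488. -13. 207.] [502.  10. 260.]
1 [206.2 206.6 206.6 206.8 206.9 207.3 207.3 207.4 208.1 208.3] [593. -12. 206.] [610.   9. 260.]
side 279 [204.4 205.  206.  206.  206.4 207.6 207.6 207.6 208.6 208.6 209.  209.1]
-1 [205.  206.4 207.6 208.6 209.  210.2 210.9 211.5 212.4 213.5] [491. -12. 205.] [503.  -4. 260.]
1 [204.4 206.  206.  207.6 207.6 208.6 209.1 209.8 210.7 211.1] [596. -12. 204.] [609.   9. 260.]
scene 194 404 414 [ 584. -321.  136.] 106.0
scene 196 403 413 [ 583. -320.  131.] 105.0
scene 198 403 413 [ 584. -321.  126.] 105.0
scene 200 403 413 [ 585. -321.  120.] 107.0
scene 202 402 412 [ 583. -320.  116.] 108.0
scene 204 403 411 [ 585. -320.  109.] 107.0
scene 206 406 411 [ 595. -322.   97.] 85.0
scene 208 400 410 [ 592. -316.   92.] 20.0
scene 210 399 411 [ 588. -318.   89.] 23.0
scene 212 398 410 [ 585. -317.   85.] 22.0
scene 214 398 408 [ 584. -316.   80.] 35.0
scene 216 397 401 [ 582. -308.   73.] 57.0
side 238 372 388 
[... 867 characters left out ...]
   87.] 14.0
wrist 224 311 337 [ 593. -310.   87.] 17.0
wrist 226 312 338 [ 594. -311.   89.] 29.0
wrist 228 313 338 [ 594. -309.   97.] 45.0
wrist 230 311 342 [ 595. -307.  105.] 54.0
wrist 232 308 345 [ 595. -307.  108.] 55.0
wrist 234 308 345 [ 595. -307.  112.] 54.0
wrist 236 307 346 [ 595. -307.  115.] 55.0
wrist 238 307 346 [ 595. -307.  118.] 55.0
wrist 240 307 346 [ 595. -307.  121.] 54.0
wrist 242 306 347 [ 595. -307.  124.] 55.0
wrist 244 306 347 [ 595. -307.  127.] 54.0
wrist 246 305 348 [ 595. -307.  130.] 56.0
wrist 248 305 348 [ 595. -307.  132.] 56.0
wrist 250 305 348 [ 595. -307.  134.] 57.0
wrist 252 304 349 [ 595. -307.  137.] 58.0
wrist 254 304 349 [ 595. -307.  139.] 56.0
```

```bash
python3 - <<'E'
from cell import manip
print([a for a in dir(manip) if not a.startswith('_')]);print(manip.grip_point_offset)
E
```

```text
['Unreachable', 'grip_point_offset', 'read_state']
18.8
```

```bash
python3 - <<'E'
from look import *
zoom("scene",0,60,170,190,320,6)
A=load("scene0.npz")
for P in [(550,0,175.5),(550-53,0,175.5),(550+53,0,175.5),(550+53,0,205),(550-53,0,205)]:print(P,(np.array(proj(A[2],A[3],P))-[190,60])*6)
zoom("wrist",2,180,300,240,420,4)
E
```

```text
(550, 0, 175.5) [469.16773584 547.16914939]
(497, 0, 175.5) [390.62132949 613.98595436]
(603, 0, 175.5) [541.26021882 485.84248151]
(603, 0, 205) [536.30036565 417.29312301]
(497, 0, 205) [381.89349051 541.98412574]
```

View pics/scene0z.png

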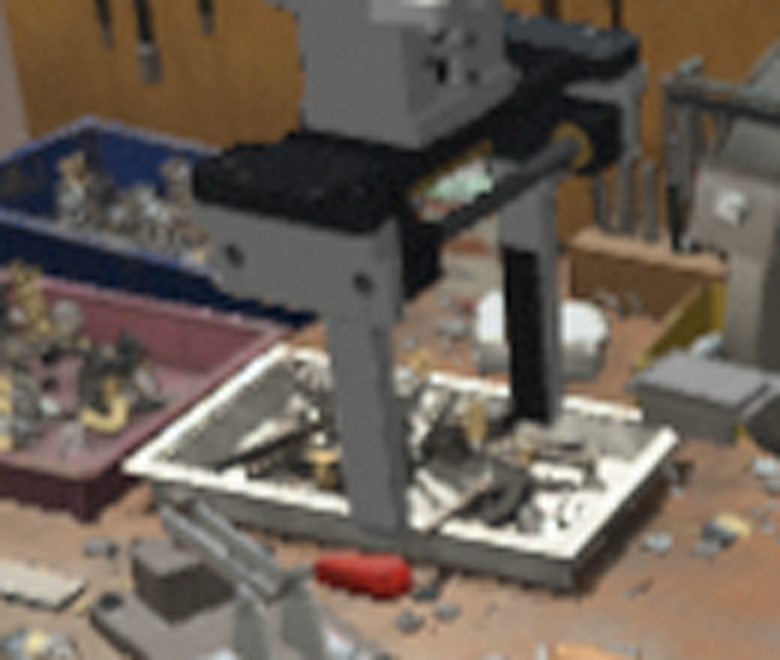

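View pics/wrist2z.png

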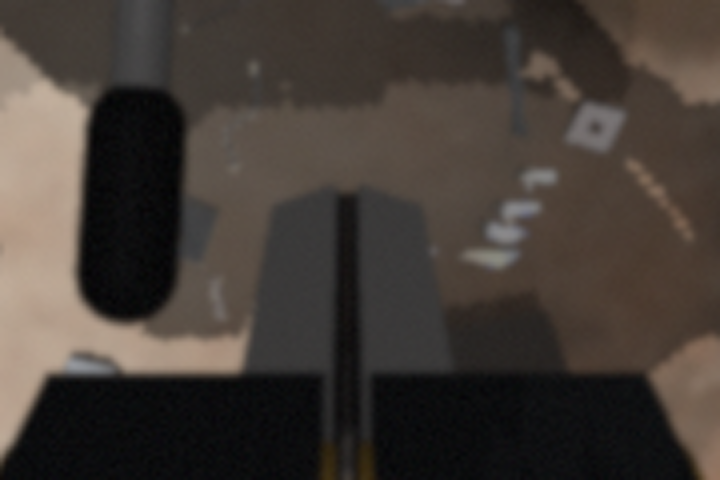

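Request:
{"api": "jog_arm", "payload": {"turn": [[0,0,0],[0,0,0],[10,0,0],[10,0,0],[10,0,0],[10,0,0],[10,0,0],[10,0,0]], "dp": [[-4,0,0],[0,1.8,2.8],[0,0,0],[0,0,0],[0,0,0],[0,0,0],[0,0,0],[0,0,0]], "gripper": [1,1,1,1,1,1,1,1]}}

```text
clock: 3.52
eef_pos: [625.8, -299.2, 116.8]
eef_rot: [0.559, 1.557, -0.499]
wrist_force: [-0.0, 0.4, 0.4]
finger_gap: 0.5
```

```bash
cat >> look.py <<'E'
def cl2(th,off,r=64,z=36,phi=None):
    q=STUD+r*u(th)+off*u(th+90);return (*q,z,th+YAW-360 if phi is None else phi)
E
python3 - <<'E'
from look import *
rows([cl2(275,30,z=105),cl2(275,30)])
snap("side",4);zoom("side",4,170,310,280,460)
E
```

```text
t 3.52 pos [ 625.8 -299.2  116.8] phi -60.6 down [ 0.012 -0.007 -1.   ] F [-0.   0.4  0.4] gap 0.5
turn 8.0 dp [np.float64(1.18), np.float64(-0.29), np.float64(-0.1)] -> [ 622.8 -299.7  105.   -68.6]
turn -0.0 dp [np.float64(6.9), np.float64(0.0), np.float64(0.0)] -> [ 622.8 -299.7   36.   -68.6]
```

View pics/side4z.png

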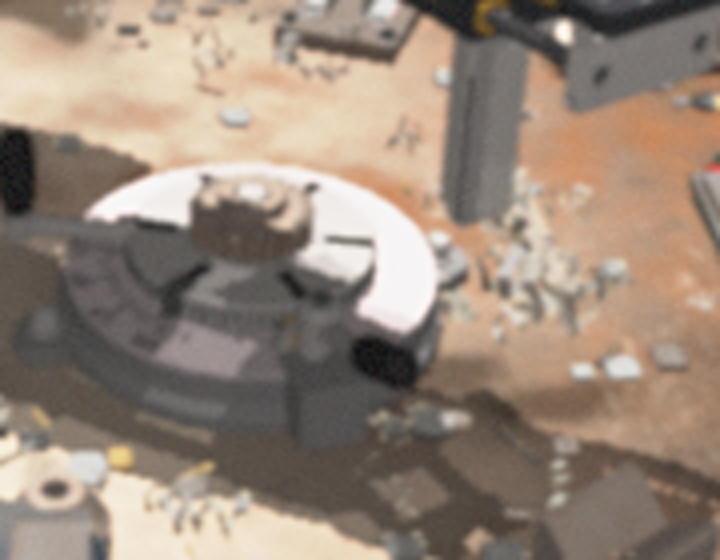

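```bash
python3 - <<'E'
from look import *
B=load("side4.npz")
for y in(-299,-312):
    o,r=ray(B[2],B[3],280+480/4,170+220/4);print(o+r*(y-o[1])/r[1])
w=cloud(B[1],B[2],B[3]);print([w[v,399].round(0).tolist() for v in(215,219,221,223,224,225,226,228)])
# lower end of bracket
print([w[v,430].round(0).tolist() for v in(185,190,192,194,196)])
E
```

```text
[ 629.91242615 -299.          145.06954481]
[ 626.33930559 -312.          153.56685449]
[[622.0, -313.0, 174.0], [623.0, -315.0, 167.0], [624.0, -313.0, 162.0], [624.0, -313.0, 158.0], [624.0, -313.0, 156.0], [627.0, -302.0, 147.0], [688.0, -80.0, -1.0], [686.0, -88.0, -1.0]]
[[642.0, -379.0, 263.0], [644.0, -379.0, 255.0], [644.0, -379.0, 252.0], [645.0, -377.0, 248.0], [645.0, -378.0, 245.0]]
```

Request:
{"api": "jog_arm", "payload": {"turn": [[8,0,0],[0,0,0],[0,0,0]], "dp": [[1.2,-0.3,0],[3,0,0],[2,0,0]], "gripper": [1,1,1]}}

```text
clock: 3.95
eef_pos: [625.6, -301.6, 56.6]
eef_rot: [0.7, 1.551, -0.496]
wrist_force: [-0.2, -0.3, 0.3]
finger_gap: 0.5
```

```bash
python3 - <<'E'
from look import *
rows([cl2(275,30)])
snap("side",5);zoom("side",5,170,310,280,460)
snap("scene",5);zoom("scene",5,150,270,340,500)
E
```

```text
t 3.95 pos [ 625.6 -301.6   56.6] phi -68.6 down [ 0.017 -0.009 -1.   ] F [-0.2 -0.3  0.3] gap 0.5
turn 0.0 dp [np.float64(2.06), np.float64(-0.19), np.float64(-0.28)] -> [ 622.8 -299.7   36.   -68.6]
```

View pics/side5z.png

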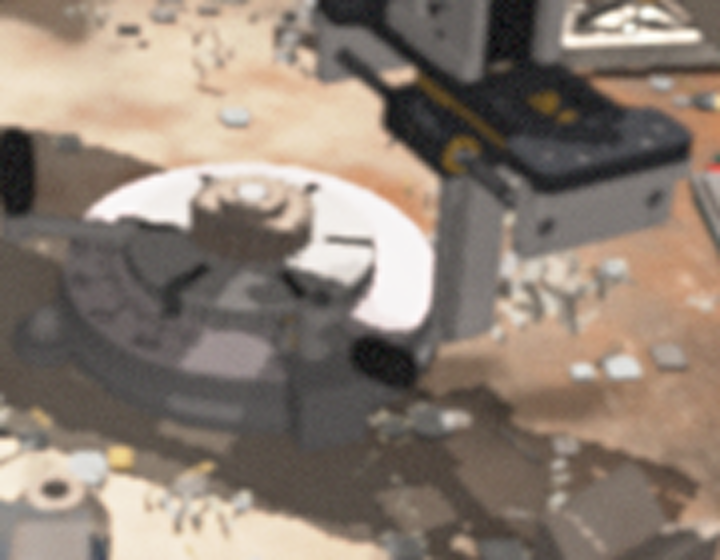

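View pics/scene5z.png

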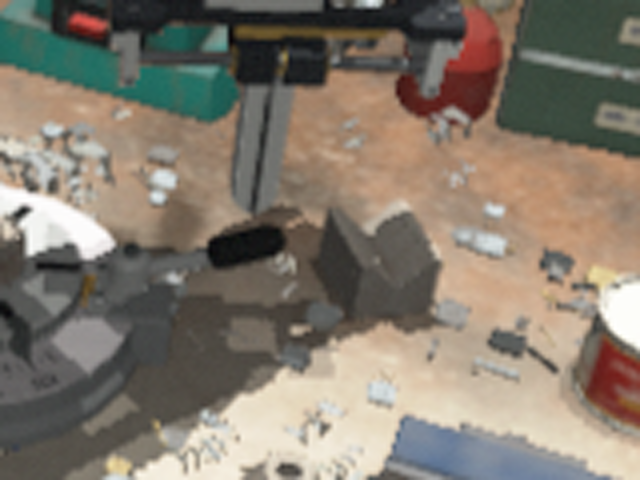

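Request:
{"api": "jog_arm", "payload": {"turn": [[0,0.8,-0.7],[0,0,0]], "dp": [[2.2,-0.2,-0.2],[0,0,0]], "gripper": [1,1]}}

```text
clock: 4.3
eef_pos: [623.0, -300.4, 33.2]
eef_rot: [-2.244, 1.569, 2.843]
wrist_force: [1.0, 0.0, 0.5]
finger_gap: 0.4
```

```bash
python3 - <<'E'
from look import *
P=lambda t:-68.6-(275-t)*0.7
rows([cl2(275,20,z=34)]+[cl2(t,17.5,z=34,phi=P(t)) for t in (268,261,254,247,240,233,226,219,213)])
E
```

```text
t 4.3 pos [ 623.  -300.4   33.2] phi -68.5 down [-0.002  0.001 -1.   ] F [1.  0.  0.5] gap 0.4
turn 0.1 dp [np.float64(-0.08), np.float64(-0.99), np.float64(-0.08)] -> [ 613.4 -303.3   34.   -68.6]
turn 4.9 dp [np.float64(-0.0), np.float64(-1.04), np.float64(0.17)] -> [ 604.3 -308.7   34.   -73.5]
turn 4.9 dp [np.float64(-0.0), np.float64(-0.8), np.float64(0.14)] -> [ 597.1 -312.3   34.   -78.4]
turn 4.9 dp [np.float64(-0.0), np.float64(-0.8), np.float64(0.11)] -> [ 589.4 -314.9   34.   -83.3]
turn 4.9 dp [np.float64(-0.0), np.float64(-0.81), np.float64(0.08)] -> [ 581.5 -316.6   34.   -88.2]
turn 4.9 dp [np.float64(-0.0), np.float64(-0.81), np.float64(0.05)] -> [ 573.4 -317.4   34.   -93.1]
turn 4.9 dp [np.float64(-0.0), np.float64(-0.81), np.float64(0.02)] -> [ 565.3 -317.1   34.   -98. ]
turn 4.9 dp [np.float64(-0.0), np.float64(-0.81), np.float64(-0.01)] -> [ 557.3 -315.9   34.  -102.9]
turn 4.9 dp [np.float64(-0.0), np.float64(-0.81), np.float64(-0.04)] -> [ 549.5 -313.7   34.  -107.8]
turn 4.2 dp [np.float64(-0.0), np.float64(-0.69), np.float64(-0.05)] -> [ 543.1 -311.    34.  -112. ]
```

Request:
{"api": "jog_arm", "payload": {"turn": [[0,0,0],[5,0,0],[5,0,0]], "dp": [[0,-1.0,-0.1],[0,-1.05,0.17],[0,-0.8,0.14]], "gripper": [1,1,1]}}

```text
clock: 4.68
eef_pos: [596.9, -312.3, 34.7]
eef_rot: [1.359, 1.569, -0.015]
wrist_force: [3.4, 1.9, -2.8]
finger_gap: 0.2
```

```bash
python3 - <<'E'
from look import *
P=lambda t:-68.6-(275-t)*0.7
rows([cl2(t,17.5,z=34,phi=P(t)) for t in (254,247,240,233,226,219,213)])
snap("scene",6);zoom("scene",6,150,270,340,500)
E
```

```text
t 4.67 pos [ 596.9 -312.3   34.7] phi -78.7 down [ 0.002 -0.    -1.   ] F [ 3.4  1.9 -2.8] gap 0.2
turn 4.6 dp [np.float64(0.07), np.float64(-0.79), np.float64(0.11)] -> [ 589.4 -314.9   34.   -83.3]
turn 4.9 dp [np.float64(-0.0), np.float64(-0.81), np.float64(0.08)] -> [ 581.5 -316.6   34.   -88.2]
turn 4.9 dp [np.float64(-0.0), np.float64(-0.81), np.float64(0.05)] -> [ 573.4 -317.4   34.   -93.1]
turn 4.9 dp [np.float64(-0.0), np.float64(-0.81), np.float64(0.02)] -> [ 565.3 -317.1   34.   -98. ]
turn 4.9 dp [np.float64(-0.0), np.float64(-0.81), np.float64(-0.01)] -> [ 557.3 -315.9   34.  -102.9]
turn 4.9 dp [np.float64(-0.0), np.float64(-0.81), np.float64(-0.04)] -> [ 549.5 -313.7   34.  -107.8]
turn 4.2 dp [np.float64(-0.0), np.float64(-0.69), np.float64(-0.05)] -> [ 543.1 -311.    34.  -112. ]
```

View pics/scene6z.png

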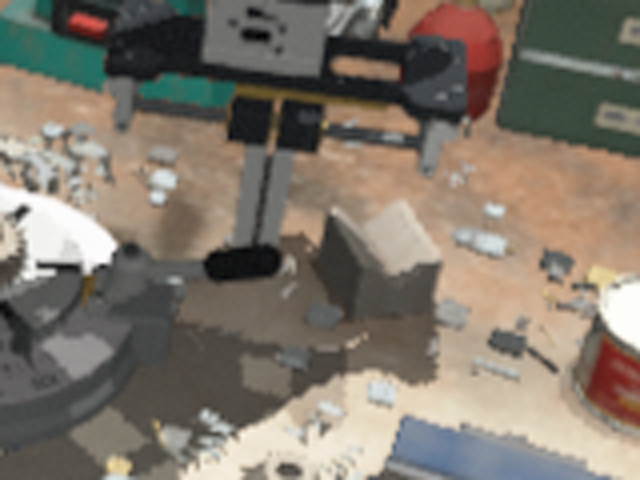

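The lever is swinging with the fingertip behind its grip (about px 401,214), so I continue to the stop.

Request:
{"api": "jog_arm", "payload": {"turn": [[5,0,0],[5,0,0],[5,0,0],[5,0,0],[5,0,0],[5,0,0],[4,0,0]], "dp": [[0,-0.8,0.11],[0,-0.8,0.08],[0,-0.8,0.05],[0,-0.8,0.02],[0,-0.8,0],[0,-0.8,-0.04],[0,-0.7,-0.05]], "gripper": [1,1,1,1,1,1,1]}}

```text
clock: 5.6
eef_pos: [545.2, -314.5, 39.7]
eef_rot: [1.521, 1.55, -0.46]
wrist_force: [38.9, -23.4, -23.0]
finger_gap: 0.8
```

```bash
python3 - <<'E'
from look import *
rows([cl2(213,17.5,z=34,phi=-112)])
snap("scene",7);zoom("scene",7,150,290,300,480)
snap("wrist",7)
E
```

```text
t 5.6 pos [ 545.2 -314.5   39.7] phi -113.5 down [ 0.019 -0.009 -1.   ] F [ 38.9 -23.4 -23. ] gap 0.8
turn -1.5 dp [np.float64(0.57), np.float64(-0.33), np.float64(-0.23)] -> [ 543.1 -311.    34.  -112. ]
```

View pics/scene7z.png

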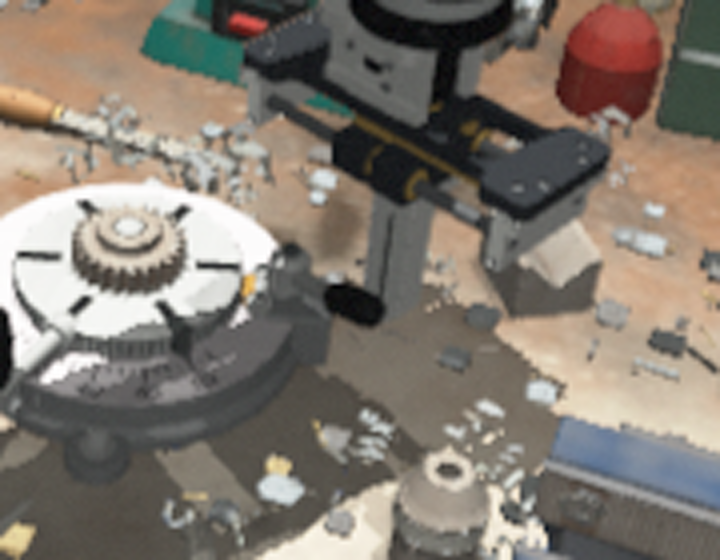

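View pics/wrist7.png

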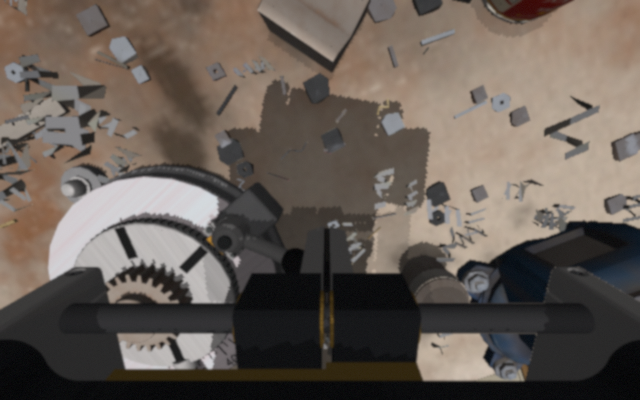

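```bash
python3 - <<'E'
from look import *
p,d,K,T=load("scene7.npz")
g=np.zeros(p.shape[:2],bool);g[215:235,378:400]=1
m=(p.max(2)<60)&g;v,uu=np.nonzero(m);print(len(v),uu.mean(),v.mean())
G=onz(K,T,uu.mean(),v.mean(),80);x=G[:2]-STUD;print(G,np.hypot(*x),np.degrees(np.arctan2(x[1],x[0]))-YAW+360)
A=load("scene0.npz");m=(A[0].max(2)<60);m[:, :388]=0;m[:,415:]=0;m[:203]=0;m[:219]&=True;m[219:]=0
v,uu=np.nonzero(m);G=onz(A[2],A[3],uu.mean(),v.mean(),80);x=G[:2]-STUD;print(len(v),G,np.hypot(*x),np.degrees(np.arctan2(x[1],x[0]))-YAW+360)
E
```

```text
121 388.1735537190083 225.62809917355372
[ 532.50863694 -298.52339815   80.        ] 61.412372732735264 214.21633339930514
130 [ 591.60969363 -308.4950835    80.        ] 60.8648978181633 272.91751039446297
```

Request:
{"api": "jog_arm", "payload": {"turn": [[0,0,0],[0,0,0],[0,0,0],[-10,0,0],[-10,0,0],[-10,0,0],[-10,0,0],[-10,0,0]], "dp": [[0,2,0],[-5,0,0],[-5,0,0],[0,0,0],[0,0,0],[0,0,0],[0,0,0],[0,0,0]], "gripper": [1,1,1,1,1,1,1,1]}}

```text
clock: 6.7
eef_pos: [560.7, -324.3, 149.9]
eef_rot: [0.502, 1.54, -0.566]
wrist_force: [-0.6, 0.6, 0.4]
finger_gap: 0.6
```

Request:
{"api": "jog_arm", "payload": {"turn": [[-10,0,0],[-10,0,0],[-10,0,0],[-10,0,0],[-10,0,0],[-3,0,0]], "dp": [[0,0,0],[0,0,0],[0,0,0],[0,0,0],[0,0,0],[0,0,0]], "gripper": [1,1,1,1,1,1]}}

```text
clock: 7.45
eef_pos: [559.2, -325.7, 154.3]
eef_rot: [-0.502, 1.535, -0.602]
wrist_force: [-0.5, 0.6, -0.2]
finger_gap: 0.3
```

```bash
cat >> look.py <<'E'
def tg(rd,off,z=34,r=125,dphi=0):
    q=C+r*u(75+rd)+off*u(75+rd+90);return (*q,z,75+rd+YAW-180+dphi)
E
python3 - <<'E'
from look import *
rows([tg(78.4,38,z=120)])
snap("scene",8);zoom("scene",8,170,300,250,410)
E
```

```text
t 7.45 pos [ 559.2 -325.7  154.3] phi -5.7 down [ 0.03  -0.02  -0.999] F [-0.5  0.6 -0.2] gap 0.3
turn 4.5 dp [np.float64(3.43), np.float64(13.25), np.float64(-15.74)] -> [ 415.7 -178.1  120.   -10.2]
```

View pics/scene8z.png

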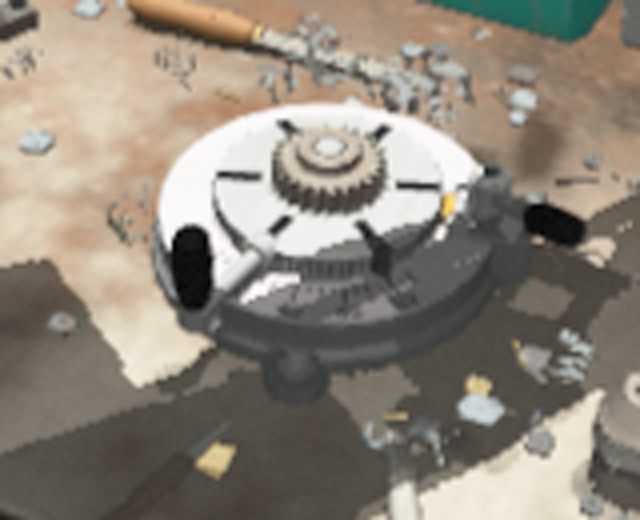

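Request:
{"api": "jog_arm", "payload": {"turn": [[0,1.8,1.0],[4.5,0,0],[0,0,0],[0,0,0],[0,0,0]], "dp": [[0,0,0],[0,3.3,-4.0],[0,3.6,-3.7],[0,3.5,-3.6],[0,3.3,-3.2]], "gripper": [1,1,1,1,1]}}

```text
clock: 8.12
eef_pos: [434.0, -166.1, 154.1]
eef_rot: [-2.022, 1.57, -2.204]
wrist_force: [0.8, 0.5, 0.6]
finger_gap: 0.2
```

```bash
python3 - <<'E'
from look import *
rows([tg(78.4,36,z=140),tg(78.4,36,z=34)])
snap("wrist",9)
E
```

```text
t 8.12 pos [ 434.  -166.1  154.1] phi -10.4 down [-0. -0. -1.] F [0.8 0.5 0.6] gap 0.2
turn -0.2 dp [np.float64(1.41), np.float64(-1.31), np.float64(-1.58)] -> [ 416.1 -176.1  140.   -10.2]
turn -0.0 dp [np.float64(10.6), np.float64(0.0), np.float64(0.0)] -> [ 416.1 -176.1   34.   -10.2]
```

View pics/wrist9.png

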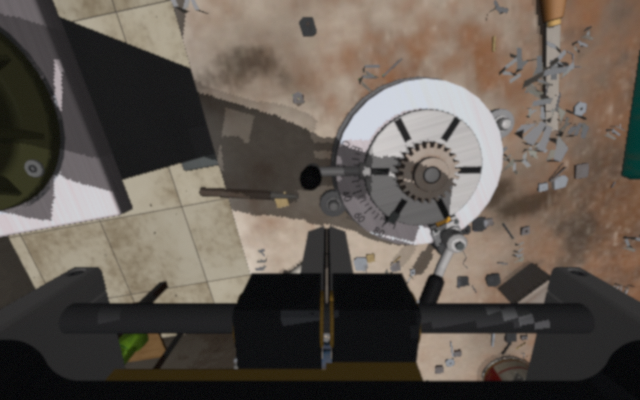

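```bash
python3 - <<'E'
from look import *
p,d,K,T=load("wrist9.npz")
for a,z in(((311,177),100),((432,174),78),((457,243),70),((433,290),82)):
    G=onz(K,T,*a,z);x=G[:2]-C;print(G.round(1),np.hypot(*x).round(1),np.degrees(np.arctan2(x[1],x[0]))-YAW)
E
```

```text
[ 424.7 -135.5  100. ] 123.9 150.8506182744088
[ 544.7 -158.7   78. ] 4.1 84.27622530821273
[ 568.7 -244.5   70. ] 84.9 -90.5569858699381
[ 533.6 -291.2   82. ] 129.0 -111.69229461180424
```

Request:
{"api": "jog_arm", "payload": {"turn": [[0,0,0],[0,0,0],[0,0,0],[0,0,0]], "dp": [[0,-1.3,-1.6],[4,0,0],[4,0,0],[4,0,0]], "gripper": [1,1,1,1]}}

```text
clock: 8.68
eef_pos: [414.8, -173.7, 36.4]
eef_rot: [-0.329, 1.56, -0.508]
wrist_force: [0.2, -0.1, -0.9]
finger_gap: 0.6
```

```bash
python3 - <<'E'
from look import *
rows([tg(78.4,36)]+[tg(r,20) for r in range(78,42,-5)])
snap("scene",10);zoom("scene",10,150,300,230,410)
E
```

```text
t 8.68 pos [ 414.8 -173.7   36.4] phi -10.3 down [ 0.01  -0.005 -1.   ] F [ 0.2 -0.1 -0.9] gap 0.6
turn -0.1 dp [np.float64(0.24), np.float64(-0.21), np.float64(0.18)] -> [ 416.1 -176.1   34.   -10.2]
turn 0.4 dp [np.float64(-0.0), np.float64(1.69), np.float64(-0.01)] -> [ 419.  -159.5   34.   -10.6]
turn 5.0 dp [np.float64(-0.0), np.float64(1.1), np.float64(-0.13)] -> [ 419.7 -148.4   34.   -15.6]
turn 5.0 dp [np.float64(-0.0), np.float64(1.1), np.float64(-0.13)] -> [ 421.5 -137.5   34.   -20.6]
turn 5.0 dp [np.float64(-0.0), np.float64(1.1), np.float64(-0.13)] -> [ 424.1 -126.8   34.   -25.6]
turn 5.0 dp [np.float64(-0.0), np.float64(1.1), np.float64(-0.13)] -> [ 427.7 -116.4   34.   -30.6]
turn 5.0 dp [np.float64(-0.0), np.float64(1.1), np.float64(-0.13)] -> [ 432.2 -106.3   34.   -35.6]
turn 5.0 dp [np.float64(-0.0), np.float64(1.1), np.float64(-0.13)] -> [437.6 -96.6  34.  -40.6]
turn 5.0 dp [np.float64(-0.0), np.float64(1.1), np.float64(-0.13)] -> [443.8 -87.5  34.  -45.6]
```

View pics/scene10z.png

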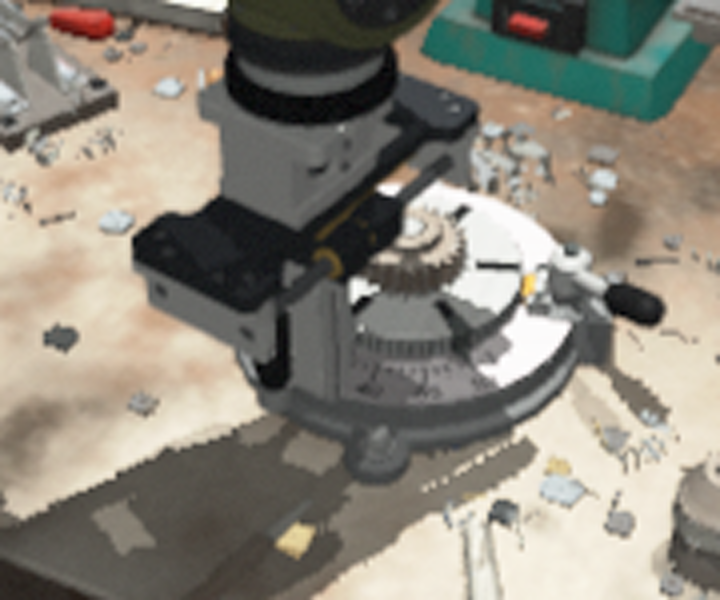

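Request:
{"api": "jog_arm", "payload": {"turn": [[0.5,0,0],[5,0,0],[5,0,0],[5,0,0]], "dp": [[0.2,1.45,0.1],[0,1.1,-0.13],[0,1.1,-0.13],[0,1.1,-0.13]], "gripper": [1,1,1,1]}}

```text
clock: 9.22
eef_pos: [420.6, -126.2, 32.2]
eef_rot: [-0.531, 1.566, -0.989]
wrist_force: [-1.6, -2.2, -1.8]
finger_gap: 0.6
```

```bash
python3 - <<'E'
from look import *
rows([tg(r,20) for r in (60,55,50,45)])
snap("scene",11);zoom("scene",11,150,300,230,410)
E
```

```text
t 9.22 pos [ 420.6 -126.2   32.2] phi -26.3 down [ 0.003 -0.004 -1.   ] F [-1.6 -2.2 -1.8] gap 0.6
turn 2.3 dp [np.float64(-0.18), np.float64(0.76), np.float64(0.25)] -> [ 426.2 -120.5   34.   -28.6]
turn 5.0 dp [np.float64(-0.0), np.float64(1.1), np.float64(-0.13)] -> [ 430.3 -110.3   34.   -33.6]
turn 5.0 dp [np.float64(-0.0), np.float64(1.1), np.float64(-0.13)] -> [ 435.3 -100.4   34.   -38.6]
turn 5.0 dp [np.float64(-0.0), np.float64(1.1), np.float64(-0.13)] -> [441.2 -91.1  34.  -43.6]
```

View pics/scene11z.png

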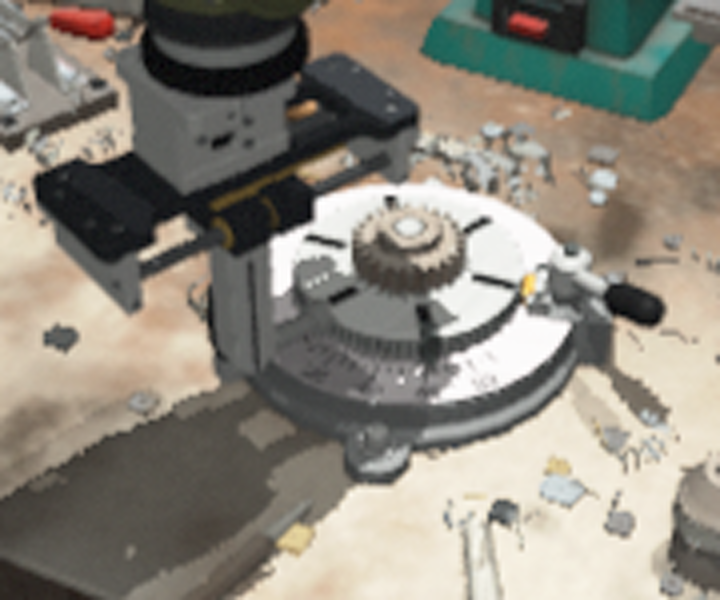

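Request:
{"api": "jog_arm", "payload": {"turn": [[2,0,0],[5,0,0],[5,0,0]], "dp": [[-0.1,0.75,0.3],[0,1.0,-0.1],[0,0.9,-0.1]], "gripper": [1,1,1]}}

```text
clock: 9.65
eef_pos: [434.4, -103.4, 35.6]
eef_rot: [-0.515, 1.565, -1.188]
wrist_force: [-1.5, -1.5, -2.1]
finger_gap: 0.2
```

```bash
python3 - <<'E'
from look import *
rows([tg(r,20) for r in (45,40)])
snap("scene",12);zoom("scene",12,190,280,270,400,6)
E
```

```text
t 9.65 pos [ 434.4 -103.4   35.6] phi -38.6 down [ 0.002 -0.005 -1.   ] F [-1.5 -1.5 -2.1] gap 0.2
turn 5.0 dp [np.float64(0.16), np.float64(1.39), np.float64(-0.24)] -> [441.2 -91.1  34.  -43.6]
turn 5.0 dp [np.float64(-0.0), np.float64(1.1), np.float64(-0.13)] -> [447.8 -82.3  34.  -48.6]
```

View pics/scene12z.png

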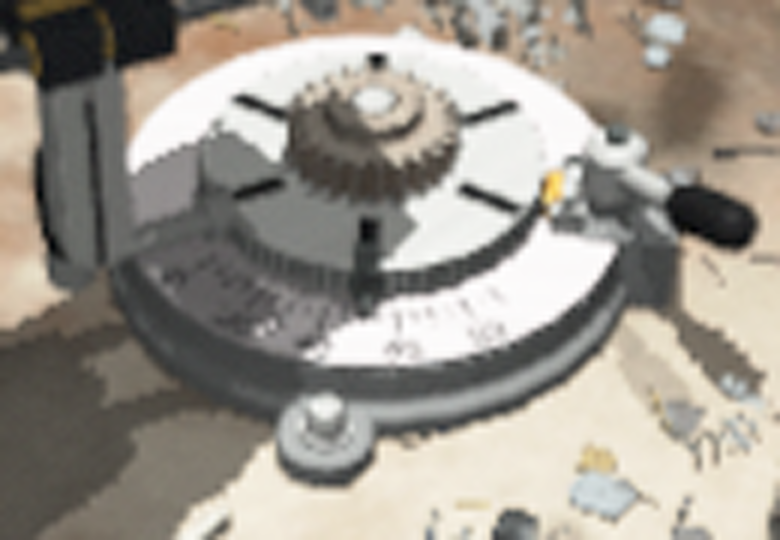

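```bash
cat >> look.py <<'E'
def overlay(n,tag,y0,y1,x0,x1,f=6):
    p,d,K,T=load(f"{n}{tag}.npz");a=cv2.resize(p[y0:y1,x0:x1,::-1],None,fx=f,fy=f,interpolation=cv2.INTER_CUBIC)
    for r in range(0,91,20):
        for R,c in((90,(0,0,255)),):
            q=(proj(K,T,np.array([*(C+R*u(135+r)),33]))-[x0,y0]+.5)*f;cv2.circle(a,tuple(int(v) for v in q),2,c,-1)
    for r in range(0,91,10):
        q=(proj(K,T,np.array([*(C+78*u(135+r)),33]))-[x0,y0]+.5)*f;cv2.circle(a,tuple(int(v) for v in q),2,(0,200,0),-1)
    cv2.imwrite(f"pics/{n}{tag}o.png",a)
E
python3 - <<'E'
from look import *
overlay("scene",12,190,280,270,400)
p,d,K,T=load("scene12.npz")
for a in((368,308),(366,300)):
    G=onz(K,T,270+a[0]/6-.5,190+a[1]/6-.5,38);x=G[:2]-C;print(np.hypot(*x),np.degrees(np.arctan2(x[1],x[0]))%360-YAW-135)
E
```

```text
72.75103837482156 51.09110997642313
68.54495744813568 50.34441056986972
```

View pics/scene12o.png

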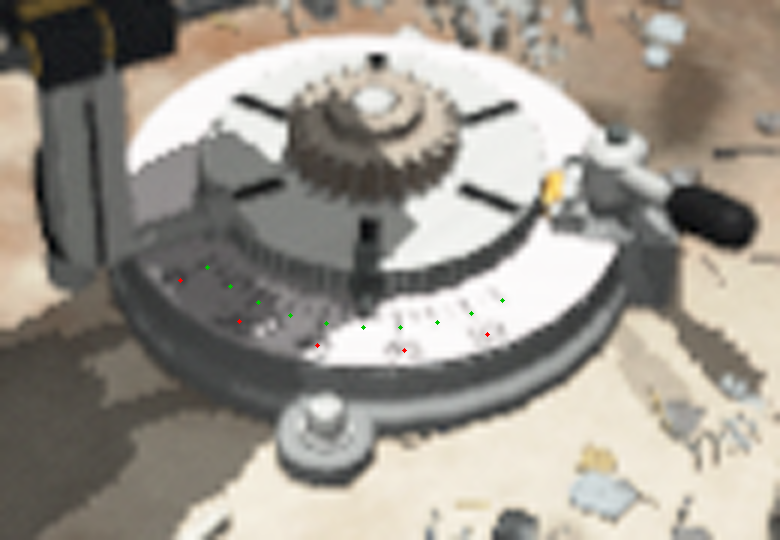

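Request:
{"api": "jog_arm", "payload": {"turn": [[5,0,0],[3,0,0],[0,0,0]], "dp": [[0.1,1.0,-0.1],[0,0.6,-0.1],[0,0,0]], "gripper": [1,1,1]}}

```text
clock: 10.07
eef_pos: [443.7, -90.1, 36.6]
eef_rot: [-0.308, 1.565, -1.121]
wrist_force: [-0.0, -0.9, 1.2]
finger_gap: 0.3
```

```bash
python3 - <<'E'
from look import *
rows([tg(r,20.8) for r in (40,)])
snap("scene",13);overlay("scene",13,190,280,270,400)
snap("wrist",13)
E
```

```text
t 10.07 pos [443.7 -90.1  36.6] phi -46.6 down [ 0.003 -0.006 -1.   ] F [-0.  -0.9  1.2] gap 0.3
turn 2.0 dp [np.float64(0.26), np.float64(0.77), np.float64(-0.29)] -> [447.2 -82.8  34.  -48.6]
```

View pics/scene13o.png

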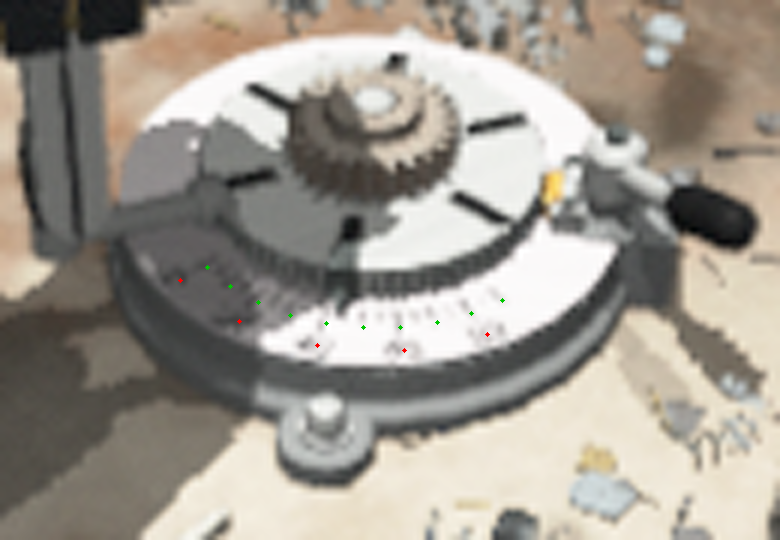

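View pics/wrist13.png

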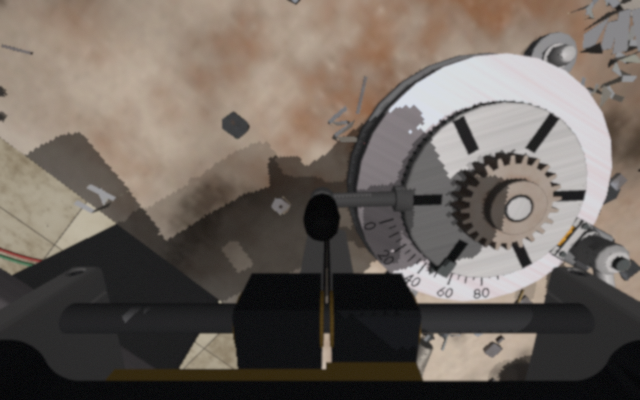

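```bash
python3 - <<'E'
from look import *
zoom("wrist",13,200,310,350,500,5)
E
```

```text
(no output)
```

View pics/wrist13z.png

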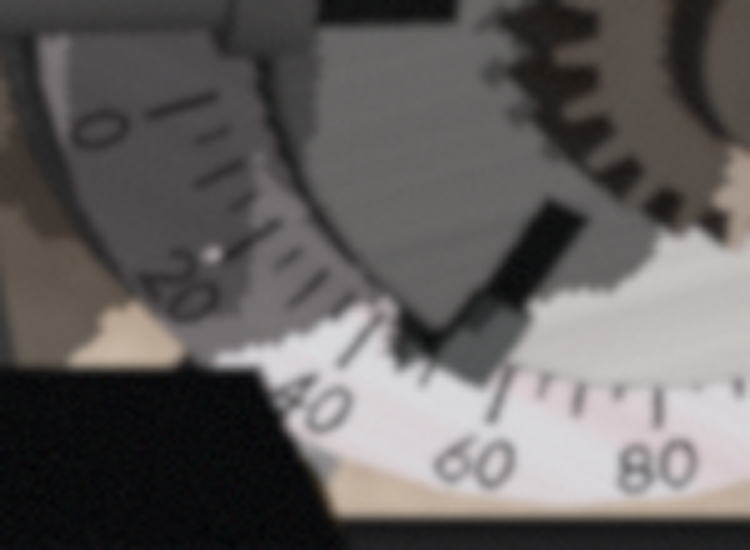

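```bash
python3 - <<'E'
from look import *
p,d,K,T=load("wrist13.npz")
def ang(q,z):
    G=onz(K,T,350+q[0]/5-.5,200+q[1]/5-.5,z);x=G[:2]-C;return np.hypot(*x).round(1),(np.degrees(np.arctan2(x[1],x[0]))%360-YAW-135).round(1)
for q in((147,118),(222,260),(342,362),(495,418),(658,425)):print("tick outer",ang(q,33))
for q in((478,385),(470,380),(490,380)):print("tip?",ang(q,38))
for q in((567,208),(500,300)):print("slot?",ang(q,50))
A=load("scene13.npz")
for q in((343,310),(341,305)):
    G=onz(A[2],A[3],270+q[0]/6-.5,190+q[1]/6-.5,38);x=G[:2]-C;print("scene tip",np.hypot(*x),(np.degrees(np.arctan2(x[1],x[0]))%360-YAW-135))
print(T[:3,3])
E
```

```text
tick outer (np.float64(85.0), np.float64(-1.8))
tick outer (np.float64(83.5), np.float64(17.5))
tick outer (np.float64(81.9), np.float64(37.4))
tick outer (np.float64(80.5), np.float64(58.0))
tick outer (np.float64(80.0), np.float64(78.2))
tip? (np.float64(73.3), np.float64(51.6))
tip? (np.float64(73.0), np.float64(50.3))
tip? (np.float64(71.8), np.float64(52.8))
slot? (np.float64(38.3), np.float64(38.0))
slot? (np.float64(55.5), np.float64(39.7))
scene tip 74.86913583863242 44.188022007516906
scene tip 72.39322075692256 43.271621733885496
[499.66712262 -34.31616246 243.6123669 ]
```

```bash
python3 - <<'E'
from look import *
p,d,K,T=load("wrist13.npz");A=load("scene13.npz")
for r in(39,42,45):
  for R,z in((40,50),(55,50),(66,52),(70,38),(78,38)):
    P=np.array([*(C+R*u(135+r)),z]);print(r,R,z,((proj(K,T,P)-[350,200]+.5)*5).round(),((proj(A[2],A[3],P)-[270,190]+.5)*6).round())
w=cloud(d,K,T)
for q in((485,340),(480,375),(420,335),(405,355),(430,372)):print(q,w[200+q[1]//5,350+q[0]//5].round(1))
snap("side",14);zoom("side",14,200,290,270,400,6)
st()
E
```

```text
39 40 50 [563. 219.] [349. 221.]
39 55 50 [498. 295.] [339. 247.]
39 66 52 [458. 356.] [331. 263.]
39 70 38 [408. 330.] [328. 298.]
39 78 38 [377. 367.] [322. 313.]
42 40 50 [574. 226.] [355. 222.]
42 55 50 [513. 304.] [347. 249.]
42 66 52 [476. 367.] [341. 264.]
42 70 38 [426. 341.] [338. 300.]
42 78 38 [397. 379.] [333. 315.]
45 40 50 [585. 232.] [361. 223.]
45 55 50 [529. 312.] [354. 250.]
45 66 52 [494. 376.] [350. 265.]
45 70 38 [444. 350.] [348. 301.]
45 78 38 [418. 389.] [345. 316.]
(485, 340) [ 485.2 -176.5   51.6]
(480, 375) [ 480.7 -180.9   51.2]
(420, 335) [ 478.2 -173.5   44.7]
(405, 355) [ 473.4 -178.7   38.6]
(430, 372) [ 473.6 -188.8   31.8]
t 10.22 pos [443.6 -90.3  36.4] phi -46.6 down [ 0.003 -0.006 -1.   ] F [-0.6  0.6 -1.1] gap 0.6
```

View pics/side14z.png

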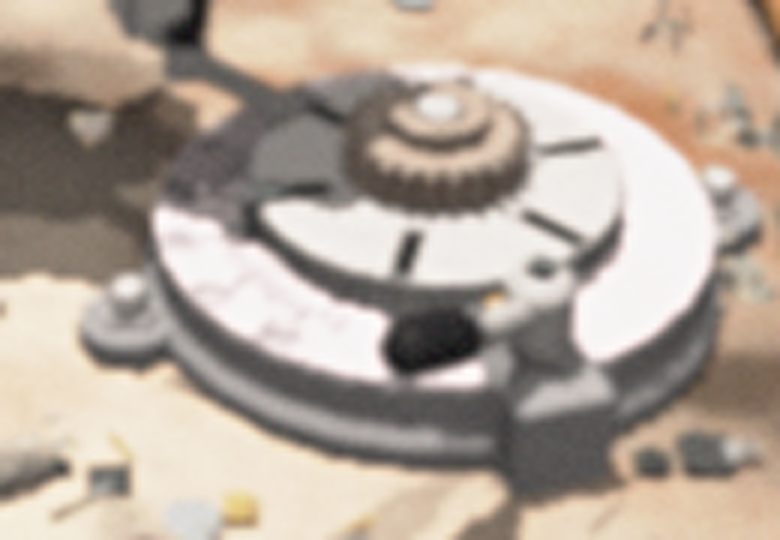

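Request:
{"api": "jog_arm", "payload": {"turn": [[2,0,0],[0,0,0],[0,0,0]], "dp": [[0.2,0.4,-0.1],[0,0.3,-0.1],[0,0,0]], "gripper": [1,1,1]}}

```text
clock: 10.6
eef_pos: [447.3, -84.9, 34.9]
eef_rot: [-0.249, 1.564, -1.095]
wrist_force: [-1.0, -0.2, 0.0]
finger_gap: 0.5
```

```bash
python3 - <<'E'
from look import *
rows([tg(r,20.8) for r in (40,)])
snap("scene",15);overlay("scene",15,220,260,290,370,9)
snap("wrist",15);zoom("wrist",15,190,320,340,500,5)
E
```

```text
t 10.6 pos [447.3 -84.9  34.9] phi -48.4 down [ 0.003 -0.006 -1.   ] F [-1.  -0.2  0. ] gap 0.5
turn 0.2 dp [np.float64(0.09), np.float64(0.13), np.float64(-0.17)] -> [447.2 -82.8  34.  -48.6]
```

View pics/scene15o.png

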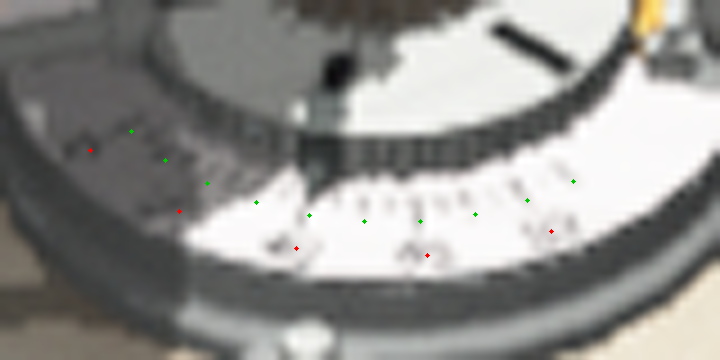

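View pics/wrist15z.png

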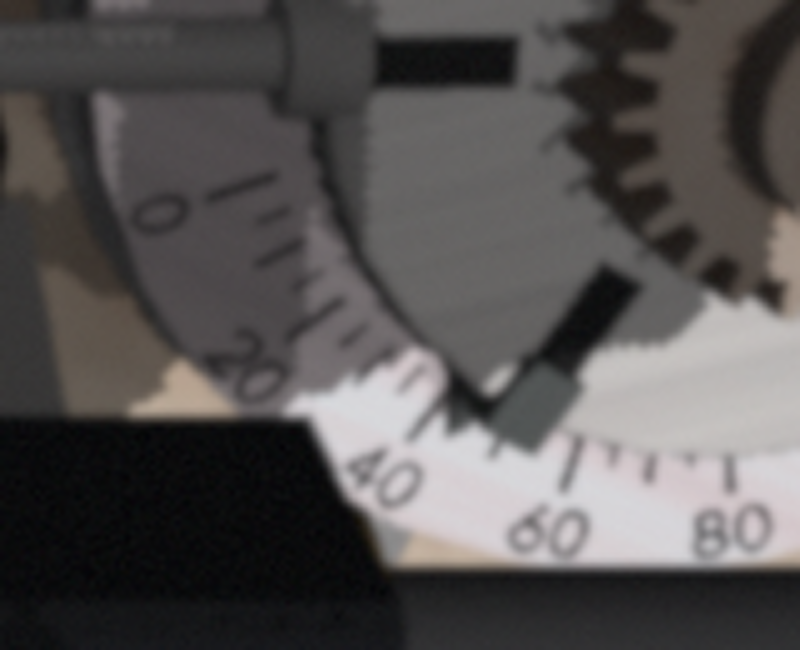

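```bash
python3 - <<'E'
from look import *
def ang(X,q,z):
    G=onz(X[2],X[3],*q,z);x=G[:2]-C;return np.hypot(*x).round(1),(np.degrees(np.arctan2(x[1],x[0]))%360-YAW-135).round(2)
W=load("wrist15.npz");S=load("scene15.npz")
wz=lambda a,b:(340+a/5-.5,190+b/5-.5); sz=lambda a,b:(290+a/9-.5,220+b/9-.5)
for q in((208,201),(293,338),(412,438),(566,490),(731,492)):print("tick",ang(W,wz(*q),33))
for q in((452,428),(455,420),(448,425)):print("W tip",ang(W,wz(*q),38))
for q in((312,198),(309,194),(316,198)):print("S tip",ang(S,sz(*q),38))
for X,f in((W,"W"),(S,"S")):
  for r in(38,40,42):
    P=np.array([*(C+78*u(135+r)),38]);print(f,r,proj(X[2],X[3],P))
# slot centroid
for X,f,b in((W,"W",(240,275,440,470)),(S,"S",(224,232,323,331))):
    y0,y1,x0,x1=b;m=np.zeros(X[0].shape[:2],bool);m[y0:y1,x0:x1]=1;m&=X[0].max(2)<35;v,uu=np.nonzero(m)
    print(f,"slot",len(v),uu.mean(),v.mean(),ang(X,(uu.mean(),v.mean()),50))
E
```

```text
tick (np.float64(84.8), np.float64(-1.73))
tick (np.float64(82.6), np.float64(17.82))
tick (np.float64(81.9), np.float64(37.57))
tick (np.float64(80.9), np.float64(58.02))
tick (np.float64(80.4), np.float64(78.15))
W tip (np.float64(75.5), np.float64(38.43))
W tip (np.float64(74.1), np.float64(38.06))
W tip (np.float64(75.4), np.float64(37.75))
S tip (np.float64(77.0), np.float64(40.34))
S tip (np.float64(75.9), np.float64(39.56))
S tip (np.float64(76.8), np.float64(41.04))
W 38 [427.46979257 277.09730118]
W 40 [430.13757381 278.61361808]
W 42 [432.86444981 280.03599142]
S 38 [322.64104459 241.52909318]
S 40 [323.8520191  241.75709275]
S 42 [325.07514887 241.95623291]
W slot 149 457.26174496644296 253.19463087248323 (np.float64(46.6), np.float64(36.24))
S slot 4 327.0 227.5 (np.float64(44.1), np.float64(38.17))
```

```bash
python3 - <<'E'
from look import *
W=load("wrist15.npz")
wz=lambda a,b:(340+a/5-.5,190+b/5-.5)
T=np.array([onz(W[2],W[3],*wz(*q),33)[:2] for q in((208,201),(293,338),(412,438),(566,490),(731,492))])
an=np.radians(135+np.arange(0,81,20))
f=lambda p:(np.stack([p[0]+p[3]*np.cos(an+p[2]),p[1]+p[3]*np.sin(an+p[2])],1)-T).ravel()
s=least_squares(f,[*C,.28,82]);c=s.x;print(c,np.degrees(c[2]),s.fun.round(1))
def a(q,z):
    x=onz(W[2],W[3],*q,z)[:2]-c[:2];return np.hypot(*x).round(1),(np.degrees(np.arctan2(x[1],x[0])-c[2])%360-135).round(2)
for q in((452,428),(455,420),(448,425)):print(a(wz(*q),38))
print("slot",a((457.26,253.19),50))
E
```

```text
[ 5.45098016e+02 -1.59543680e+02  2.85916722e-01  8.23040583e+01] 16.38182143515193 [ 0.6 -0.2 -0.6  0.1 -0.1 -0.2 -0.2  0.1  0.4  0.1]
(np.float64(75.7), np.float64(40.92))
(np.float64(74.3), np.float64(40.6))
(np.float64(75.6), np.float64(40.25))
slot (np.float64(46.7), np.float64(40.28))
```

Request:
{"api": "jog_arm", "payload": {"turn": [[0,0,0],[0,0,0],[0,0,0],[0,0,0]], "dp": [[0,-1.5,0],[0,-1,0],[-5,0,0],[-5,0,0]], "gripper": [1,1,1,1]}}

```text
clock: 11.2
eef_pos: [424.1, -102.4, 134.5]
eef_rot: [-1.453, 1.566, -2.299]
wrist_force: [1.9, 0.7, -0.5]
finger_gap: 0.7
```

```bash
python3 - <<'E'
from look import *
rows([clamp(215,-36,z=135),clamp(215,-36,z=34)])
snap("scene",16);overlay("scene",16,200,280,270,390,6)
E
```

```text
t 11.2 pos [ 424.1 -102.4  134.5] phi -48.5 down [-0.003 -0.004 -1.   ] F [ 1.9  0.7 -0.5] gap 0.7
turn -9.9 dp [np.float64(-0.05), np.float64(-5.74), np.float64(18.45)] -> [ 503.4 -278.6  135.   -38.6]
turn -0.0 dp [np.float64(10.1), np.float64(0.0), np.float64(0.0)] -> [ 503.4 -278.6   34.   -38.6]
```

View pics/scene16o.png

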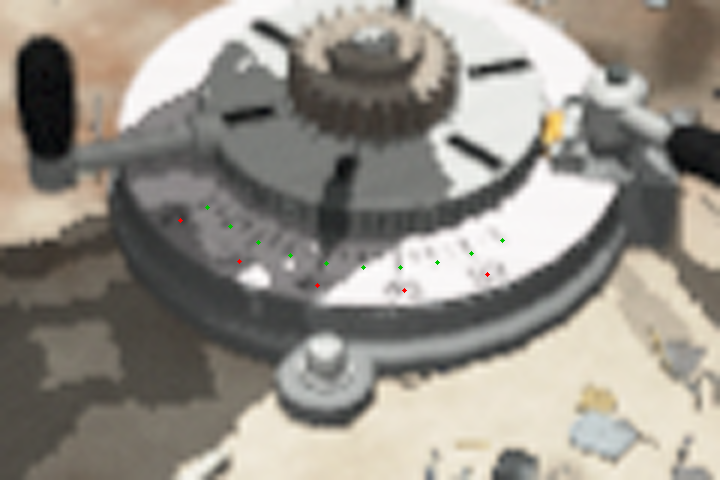

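Request:
{"api": "jog_arm", "payload": {"turn": [[0,0,0],[0,0,0],[0,0,0],[0,0,0],[-9.9,0,0],[0,0,0]], "dp": [[0,-1.4,4.6],[0,-1.4,4.6],[0,-1.4,4.6],[0,-1.5,4.6],[0,0,0],[0,0,0]], "gripper": [1,1,1,1,1,1]}}

```text
clock: 12.0
eef_pos: [505.5, -287.4, 143.5]
eef_rot: [-0.027, 1.559, -0.699]
wrist_force: [0.2, -0.3, 0.2]
finger_gap: 0.4
```

```bash
python3 - <<'E'
from look import *
rows([clamp(215,-36,z=135),clamp(215,-36,z=34)])
snap("wrist",17);
E
```

```text
t 12.0 pos [ 505.5 -287.4  143.5] phi -38.5 down [ 0.009 -0.008 -1.   ] F [ 0.2 -0.3  0.2] gap 0.4
turn 0.1 dp [np.float64(0.85), np.float64(0.56), np.float64(-0.71)] -> [ 503.4 -278.6  135.   -38.6]
turn -0.0 dp [np.float64(10.1), np.float64(0.0), np.float64(0.0)] -> [ 503.4 -278.6   34.   -38.6]
```

View pics/wrist17.png

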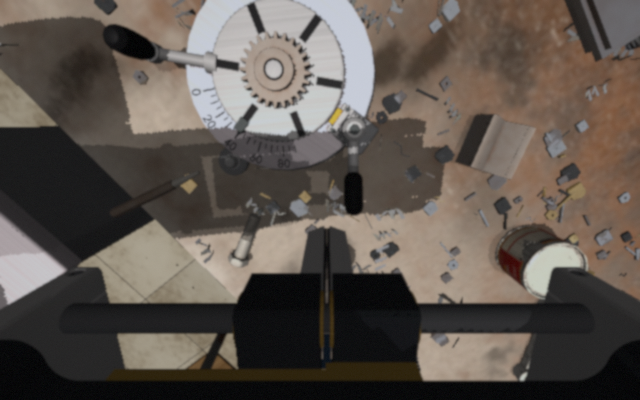

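Lever grip at about (353,193), pointing straight down the image with the fingers to its left; the pointer is near 40. Descending beside it.

Request:
{"api": "jog_arm", "payload": {"turn": [[0,0,0],[0,0,0],[0,0,0],[0,0,0]], "dp": [[0,0.6,-0.7],[3.7,0,0],[3.7,0,0],[3.7,0,0]], "gripper": [1,1,1,1]}}

```text
clock: 12.55
eef_pos: [505.8, -276.9, 33.6]
eef_rot: [0.047, 1.551, -0.635]
wrist_force: [0.9, -0.4, -0.1]
finger_gap: 0.5
```

```bash
python3 - <<'E'
from look import *
rows([clamp(215,-24,z=34)]+[clamp(t,-22,z=34) for t in (222,229,236,243,250,257,264,271,276)])
snap("scene",18);zoom("scene",18,150,300,280,460)
E
```

```text
t 12.55 pos [ 505.8 -276.9   33.6] phi -39.1 down [ 0.016 -0.012 -1.   ] F [ 0.9 -0.4 -0.1] gap 0.5
turn -0.5 dp [np.float64(-0.04), np.float64(-0.28), np.float64(1.12)] -> [ 512.8 -286.1   34.   -38.6]
turn -7.0 dp [np.float64(-0.0), np.float64(-0.22), np.float64(1.0)] -> [ 519.2 -294.    34.   -31.6]
turn -7.0 dp [np.float64(-0.0), np.float64(-0.22), np.float64(0.8)] -> [ 524.8 -300.1   34.   -24.6]
turn -7.0 dp [np.float64(-0.0), np.float64(-0.22), np.float64(0.8)] -> [ 531.2 -305.4   34.   -17.6]
turn -7.0 dp [np.float64(-0.0), np.float64(-0.22), np.float64(0.8)] -> [ 538.1 -309.9   34.   -10.6]
turn -7.0 dp [np.float64(-0.0), np.float64(-0.22), np.float64(0.8)] -> [ 545.5 -313.5   34.    -3.6]
turn -7.0 dp [np.float64(-0.0), np.float64(-0.22), np.float64(0.8)] -> [ 553.3 -316.2   34.     3.4]
turn -7.0 dp [np.float64(-0.0), np.float64(-0.22), np.float64(0.8)] -> [ 561.4 -318.    34.    10.4]
turn -7.0 dp [np.float64(-0.0), np.float64(-0.22), np.float64(0.8)] -> [ 569.6 -318.7   34.    17.4]
turn -5.0 dp [np.float64(-0.0), np.float64(-0.17), np.float64(0.57)] -> [ 575.5 -318.6   34.    22.4]
```

View pics/scene18z.png

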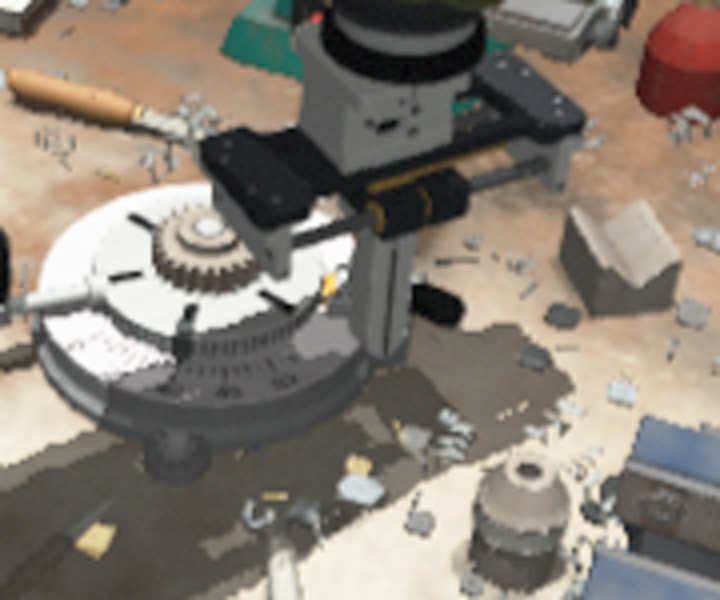

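Request:
{"api": "jog_arm", "payload": {"turn": [[0,1.1,0],[-7,0,0],[-7,0,0],[-7,0,0],[-7,0,0]], "dp": [[0,-0.3,1.1],[0,-0.22,1.0],[0,-0.22,0.8],[0,-0.22,0.8],[0,-0.22,0.8]], "gripper": [1,1,1,1,1]}}

```text
clock: 13.22
eef_pos: [534.0, -305.1, 31.0]
eef_rot: [2.737, 1.558, 2.551]
wrist_force: [-3.0, -0.1, -1.3]
finger_gap: 0.4
```

```bash
python3 - <<'E'
from look import *
rows([clamp(t,-22,z=34) for t in (250,257,264,271,276)])
snap("scene",19);zoom("scene",19,150,300,280,460)
E
```

```text
t 13.22 pos [ 534.  -305.1   31. ] phi -10.6 down [-0.01   0.007 -1.   ] F [-3.  -0.1 -1.3] gap 0.4
turn -7.0 dp [np.float64(-0.3), np.float64(-0.62), np.float64(1.28)] -> [ 545.5 -313.5   34.    -3.6]
turn -7.0 dp [np.float64(-0.0), np.float64(-0.22), np.float64(0.8)] -> [ 553.3 -316.2   34.     3.4]
turn -7.0 dp [np.float64(-0.0), np.float64(-0.22), np.float64(0.8)] -> [ 561.4 -318.    34.    10.4]
turn -7.0 dp [np.float64(-0.0), np.float64(-0.22), np.float64(0.8)] -> [ 569.6 -318.7   34.    17.4]
turn -5.0 dp [np.float64(-0.0), np.float64(-0.17), np.float64(0.57)] -> [ 575.5 -318.6   34.    22.4]
```

View pics/scene19z.png

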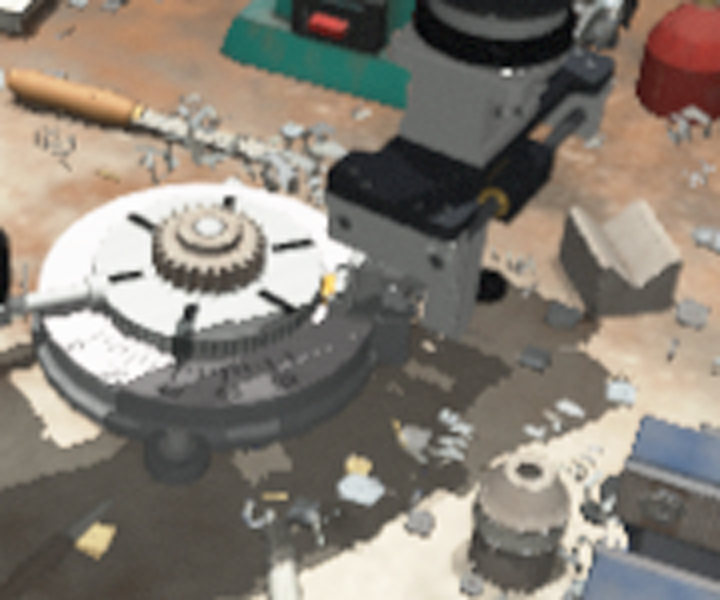

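Request:
{"api": "jog_arm", "payload": {"turn": [[-7,0,0],[-7,0,0],[-7,0,0],[-7,0,0],[-3,0,0]], "dp": [[-0.3,-0.6,1.2],[0,-0.22,0.8],[0,-0.22,0.8],[0,-0.22,0.8],[0,-0.1,0.6]], "gripper": [1,1,1,1,1]}}

```text
clock: 13.9
eef_pos: [572.4, -316.2, 35.9]
eef_rot: [2.418, 1.552, 2.78]
wrist_force: [-5.0, -3.9, -2.0]
finger_gap: 0.3
```

```bash
python3 - <<'E'
from look import *
rows([clamp(t,-22,z=34) for t in (271,275)])
snap("side",20);zoom("side",20,190,310,260,440)
E
```

```text
t 13.9 pos [ 572.4 -316.2   35.9] phi 20.7 down [-0.018  0.007 -1.   ] F [-5.  -3.9 -2. ] gap 0.3
turn 3.3 dp [np.float64(0.19), np.float64(-0.14), np.float64(-0.35)] -> [ 569.6 -318.7   34.    17.4]
turn -4.0 dp [np.float64(-0.0), np.float64(-0.14), np.float64(0.45)] -> [ 574.3 -318.7   34.    21.4]
```

View pics/side20z.png

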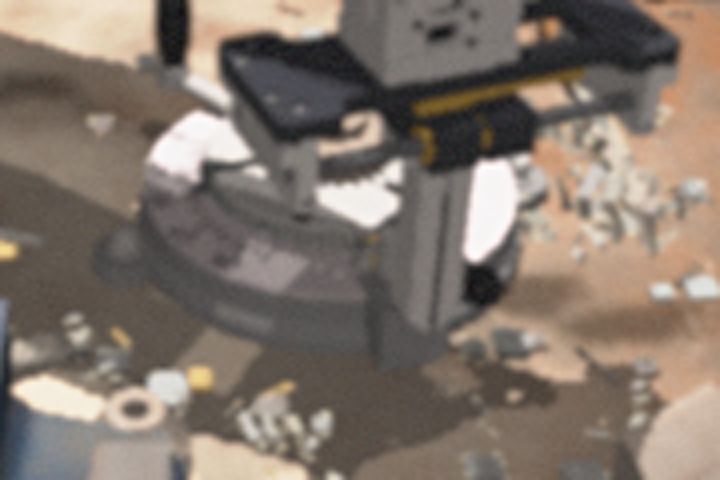

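Request:
{"api": "jog_arm", "payload": {"turn": [[0,0,0],[0,0,0]], "dp": [[0,0,0.5],[0,0,0.3]], "gripper": [1,1]}}

```text
clock: 14.2
eef_pos: [572.6, -315.8, 36.1]
eef_rot: [2.656, 1.537, 3.011]
wrist_force: [-18.9, -7.3, 3.6]
finger_gap: 0.3
```

Request:
{"api": "jog_arm", "payload": {"turn": [[0,0,0],[0,0,0]], "dp": [[0,0,0.8],[0,0,0.8]], "gripper": [1,1]}}

```text
clock: 14.45
eef_pos: [571.8, -315.7, 36.4]
eef_rot: [2.763, 1.504, 3.106]
wrist_force: [-62.7, -11.8, 24.1]
finger_gap: 0.8
```

Firmly on the stop. Backing off and lifting clear.

Request:
{"api": "jog_arm", "payload": {"turn": [[0,0,0],[0,0,0],[0,0,0],[0,0,0],[0,0,0],[0,0,0]], "dp": [[0,0,-0.8],[0,0,-2],[-5,0,0],[-5,0,0],[-5,0,0],[-5,0,0]], "gripper": [1,1,1,1,1,1]}}

```text
clock: 15.2
eef_pos: [555.2, -322.6, 244.5]
eef_rot: [2.741, 1.501, 3.061]
wrist_force: [0.5, -0.1, -0.1]
finger_gap: 0.0
```

Request:
{"api": "jog_arm", "payload": {"turn": [[0,0,0],[0,0,0],[0,0,0]], "dp": [[0,3,0],[-3,3,0],[0,0,0]], "gripper": [1,1,1]}}

```text
clock: 15.58
eef_pos: [538.9, -262.9, 284.0]
eef_rot: [2.816, 1.512, 3.126]
wrist_force: [0.9, 0.1, 0.4]
finger_gap: 0.7
```

```bash
python3 - <<'E'
from look import *
st()
snap("scene",21);overlay("scene",21,180,270,270,410,5);zoom("scene",21,170,320,240,440)
snap("wrist",21)
E
```

```text
t 15.57 pos [ 538.9 -262.9  284. ] phi 17.8 down [-0.059  0.001 -0.998] F [0.9 0.1 0.4] gap 0.7
```

View pics/scene21z.png

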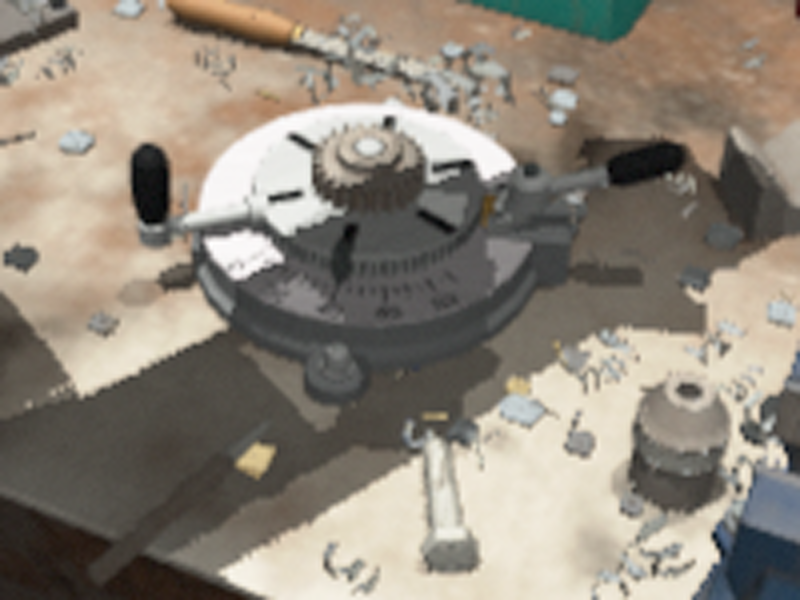

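View pics/wrist21.png

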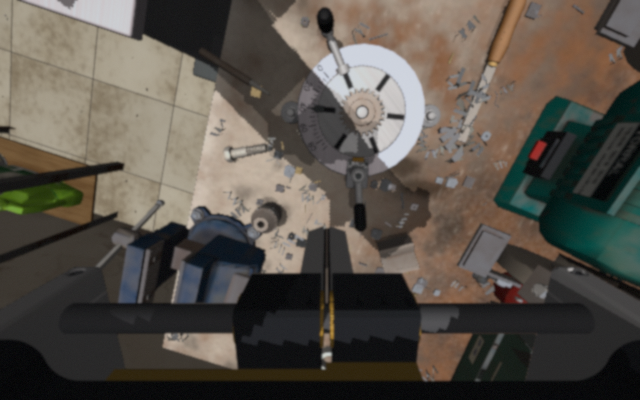

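View pics/scene21o.png

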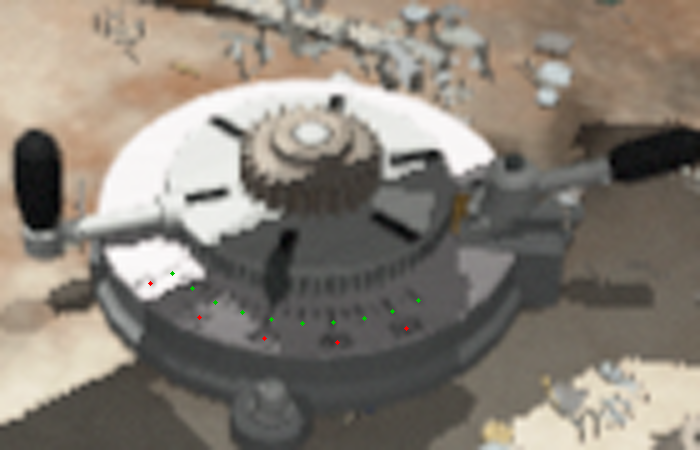

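```bash
python3 - <<'E'
from look import *
snap("side",22)
S=load("scene21.npz");B=load("side22.npz");A=load("scene0.npz")
def cen(X,y0,y1,x0,x1,th):
    m=np.zeros(X[0].shape[:2],bool);m[y0:y1,x0:x1]=1;m&=X[0].max(2)<th;v,uu=np.nonzero(m);return len(v),uu.mean(),v.mean()
for X,n in((A,"start"),(S,"now"),):
    k=cen(X,203,218,391,415,60);G=onz(X[2],X[3],*k[1:],80);x=G[:2]-STUD;print(n,"clamp",k,np.degrees(np.arctan2(x[1],x[0]))-YAW+360)
def tri(a,b):
    o1,r1=ray(S[2],S[3],*a);o2,r2=ray(B[2],B[3],*b);t=np.linalg.lstsq(np.stack([r1,-r2],1),o2-o1,rcond=None)[0]
    p,q=o1+r1*t[0],o2+r2*t[1];return (p+q)/2,np.linalg.norm(p-q)
k=cen(S,203,230,268,286,60);print(k)
m=B[0].max(2)<60;m[:150]=0;m[230:]=0;m[:,270:340]&=True;m[:,:270]=0;m[:,340:]=0
kk,l,s,c=cv2.connectedComponentsWithStats(m.astype(np.uint8));print([(s[i].tolist(),c[i].round(1)) for i in range(1,kk) if s[i,4]>30])
for i in range(1,kk):
    if s[i,4]>60:
        P,e=tri(k[1:],c[i]);x=P[:2]-C;print(P.round(1),e,np.hypot(*x),np.degrees(np.arctan2(x[1],x[0]))-YAW-75)
for q in((273,303),(275,300),(271,302)):
    G=onz(S[2],S[3],270+q[0]/5-.5,180+q[1]/5-.5,38);x=G[:2]-C;print("tip",np.hypot(*x),np.degrees(np.arctan2(x[1],x[0]))%360-YAW-135)
E
```

```text
start clamp (130, np.float64(400.8615384615385), np.float64(211.2076923076923)) 272.91751039446297
now clamp (154, np.float64(400.68831168831167), np.float64(210.45454545454547)) 275.4354654868722
(153, np.float64(277.2156862745098), np.float64(215.66666666666666))
[([299, 188, 7, 18, 102], array([302.4, 196.3]))]
[462.7 -68.   75.2] 1.9678594938402054 125.91253463272928 39.72730639298243
tip 72.76423188179903 39.39971927033105
tip 70.68334009725329 39.68867078087243
tip 72.37850337099869 38.60417931861798
```

```bash
python3 - <<'E'
from look import *
from cell import order
st();print(order.sign_off())
E
```

```text
t 15.72 pos [ 538.2 -264.5  279.5] phi 17.8 down [-0.066  0.004 -0.998] F [-0.1 -0.1 -0.3] gap 0.6
the job is handed in; nothing more can be done
None
```

The job is handed in, with the pointer on about 40 and the clamp home. I pushed the clamp lever out to its stop, turned the ring by its grip down to the 40 mark, pushed the clamp lever back to its stop and lifted the hand clear. It took about 16 s.

**Last checks:**
- **Ring:** before re-clamping, the wrist view measured against the scale ticks gave 40.2 to 40.9 degrees. After re-clamping, the grip seen from two cameras gave 39.7, and the pointer tip in one camera gave 38.6 to 39.7. All of these are within the 2.5 degree limit.
- **Clamp:** the lever images at direction 275 degrees, which is home. It would not move further under about 60 N at the wrist.
- **Gear and tools:** by eye, the gear is still seated and the bolt, chuck and punch have not moved. I did not measure these.
- **Hand:** it is about 280 mm up and the wrist force reads zero.

**What disagreed:**
- **Fingertip height:** in the images the fingertips end about 30 mm short of the reported TCP. My first pass at the clamp lever therefore rode over its grip without swinging it. I corrected the height by 30 mm and repeated the push.
- **Clamp image angle:** the same image measurement gave 272.9 degrees at the start, when the lever was also home, so it is good to only about 2.5 degrees. The stop is the firmer evidence.

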